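# Glue a wing onto a violin-back plank and hold the cam clamp at full squeeze

## Task

Glue the loose maple strip (the wing) onto the plank in the cam-clamp jig: take the brush out of its block, dip its bristles well down into the small open glue jar, then work them down into the open joint between wing and plank, and stand the brush back in its block and let go of it. Then swing the cam lever clockwise to its highest lift, where the lever stands parallel to the joint, so that it presses the wing square and tight against the plank. The lever springs back if it is let go: finish while still holding its knob there. Do not tip over the glue jar.

Things in the scene. Friction and masses are not known exactly. Their poses are not given: they have to be found in the camera images.
- jig: glue-up jig, screwed to the bench: plywood board 170 (its x) x 274 (its y) x 15 mm, origin at the centre of the board's underside, z up. It squeezes towards its +y; in a row along y lie cam, caul, wing, open joint, plank, sprung plate and fence (y = 106 to 133 mm). The open joint, about 17 mm wide, runs along x at y = 11 to 28 mm; its floor is the board's top. Nothing but lever and knob is higher than 41 mm
- pivot (a point): the cam lever's pivot axis, at the height of the board's top (15 mm above the bench), at (x, y) = (0, -80) mm in the jig's frame
- caul: loose wooden clamping block, top 33 mm above the bench, between cam and wing: bar 130 (its x) x 34 (its y) x 18 mm with a cork face and a runner back along each side of the cam; origin at the middle of the bar's underside. It slides along the jig's y between two waxed guide strips (tops 27 mm above the bench): the cam pushes it and it pushes the wing
- wing: loose maple strip 120 (its x) x 28 (its y) x 16 mm, 0.04 kg, lying flat on the jig's board between caul and plank, top 31 mm above the bench; origin at the centre of its underside. It touches the plank when their origins are 43 mm apart along the jig's y (60 mm at the start)
- glue_jar: small open round white stoneware jar, loose, 0.35 kg, 68 mm across the rim and narrower at the foot, 50 mm high, walls about 4 mm, floor about 5 mm thick; origin at the centre of its underside
- brush_block: wooden block 58 x 58 x 78 mm, fixed to the bench, with an upright slot 28 (its x) x 18 (its y) mm, its mouth flared by 5 mm, floor 8 mm above the bench; origin at the centre of its underside. The brush stands in it, bristles down, its broad side along the block's x, and may lean a few degrees in its play; gripped by its handle along the block's y it comes upright
- brush: flat varnish brush, 181 mm long, 0.03 kg, upright in its block at the start, its top 189 mm above the bench. Its long axis is its own y (bristle end +90 mm, handle end -90 mm), its broad side (22 mm) along x, its thickness along z from 0 to 12 mm. Bristles and ferrule take the lower 62 mm, the rest is a handle about 12 mm thick; origin halfway along, on one flat side
- brush_tip (a point): the brush's bristle end, in the middle
- brush_grip (a point): a good place to grip the handle, on its middle line, 152 mm from the bristle end (about 161 mm above the bench while the brush stands in its block)
- cam_turn (a joint): angle of the cam lever in rad: 0 at its rest stop, growing clockwise seen from above. The cam is an eccentric disc (radius 36 mm, 14 mm off centre): its lift is highest at 2.54, 25 mm more than at 0, and falls again beyond (stop at 2.94). A return spring pulls it back: about 0.2 N m near the top, so 2 to 5 N at the knob with the squeeze
- cam_lever: wooden lever arm on the cam, 22 mm wide, top 48 mm above the bench, an upright round knob at its end; origin on the pivot axis, 15 mm above the bench, x axis along the arm to the knob. At joint 0 the arm points along (0.82, -0.57) in the jig's frame (away from the caul); turning clockwise past the jig's -y it points along the jig's -x, parallel to the joint, at highest lift
- knob (a point): the knob's axis, 75 mm above the bench and 105 mm from the pivot; the wooden knob spins freely on its bolt, is 23 mm thick at its widest (18 to 23 mm), and stands 50 to 96 mm above the bench
- plank: loose maple plank 160 (its x) x 58 (its y) x 16 mm, top 31 mm above the bench, lying against a sprung plate before the fence, two turn-buttons over its far edge (tops 41 mm above the bench); origin at the centre of its underside, its joint face 29 mm from there towards -y. At full squeeze the springs (3.5 N/mm) give about 4 mm

How it is judged:
On the way, in this order (a step that is already met when the one before it is completed fails the run):
1. the held brush is dipped: its bristle end is inside the glue jar, less than 28 mm above the jar's underside (horizontal distance between brush_tip and glue_jar below 0.03 m and z of brush_tip in the frame of glue_jar below 0.028 m and contact force between the fingers and brush above 0.3 N), for 0.1 s.
2. the held brush is worked into the open joint: its bristle end is between wing and plank, at least 5 mm below their tops (y of brush_tip in the frame of jig between 0.005 and 0.031 m and x of brush_tip in the frame of jig between -0.06 and 0.06 m and z of brush_tip in the frame of jig below 0.026 m and y of brush_tip in the frame of wing above 0.011 m and contact force between the fingers and brush above 0.3 N), for 0.1 s.
3. the brush stands in its block again, let go (horizontal distance between brush_tip and brush_block below 0.014 m and height (world z) of brush_tip below 0.03 m and angle between the y axis of brush and the z axis of brush_block, either way round below 0.3 rad and contact force between the fingers and brush below 0.05 N), for 0.2 s.
At the end, for the whole second after the job is handed in: The cam lever is held by the fingers within 0.18 rad (about 10 degrees) of its highest lift; the wing lies flat on the board, square to within 0.04 rad, within 2 mm of touching the plank and pressed on it with more than 5 N; the brush stands in its block (value of joint cam_turn between 2.36 and 2.72 rad and contact force between the fingers and cam_lever above 0.5 N and y of wing in the frame of plank above -0.045 m and angle between the x axis of wing and the x axis of jig, either way round below 0.04 rad and z of wing in the frame of jig below 0.018 m and contact force between wing and plank above 5 N and horizontal distance between brush_tip and brush_block below 0.014 m and height (world z) of brush_tip below 0.03 m and angle between the y axis of brush and the z axis of brush_block, either way round below 0.3 rad); the arm keeps its last pose, push and grip.
It fails at once if the glue jar is tipped over (angle between glue_jar's own z axis and vertical above 0.6 rad).
It also fails if it takes over 67 s, if anything falls off the work surface, if the arm or the gripper's body presses on something with over 40 N, if the wrist force passes 120 N, or if a joint passes its speed limit or range.

## Robot

A 7-joint arm with a two-finger parallel gripper is mounted at the origin on the work surface; the furniture and walls round the work are solid. World frame = base frame: x ahead of the robot, y to its left, z up, the work surface at z = 0. Lengths are in m, angles in rad, forces in N, time in s.
With the tool pointing down it reaches from about 0.35 to 0.9 m from the base axis. Payload 19.9 kg.
Tool frame: the origin (TCP) lies at the very end of the fingers, on their centre line; the grasp point (between the pads) lies 19 mm behind it; z points along the fingers, y is the direction in which the jaws open and shut (so a half turn about z gives the same grasp; the last joint's range is limited). The gripper opens to 94 mm and grips with 3 to 60 N. Pads are 16 mm wide; open, the fingers measure 119 mm over their backs; the gripper's body (75 mm by 177 mm) begins 78 mm behind the grasp point.
Start: joints at [1.214, 0.417, -0.01, 1.614, 0.005, 1.111, -0.053], TCP at [0.194, -0.594, 0.205] pointing down, gripper open.
Joint ranges: [-2.81, 2.81], [-0.39, 2.02], [-1.27, 1.25], [0.06, 2.57], [-1.19, 4.33], [0.19, 2], [-2.82, 2.82]. Speed limits (rad/s): [1.89, 1.89, 2.39, 2.39, 3.01, 3.01, 3.01].

## Interface

Orientations are given as [roll, pitch, yaw] about the fixed x, y, z axes, in that order (R = Rz(yaw) Ry(pitch) Rx(roll)).
In Python, from plant import observe, grab_frame, close_job gives the robot as it stands. The module is installed in compiled form; this text tells all that it offers.
- The arm moves only by the tool send_rows, never from a script. Its argument "steps" is a list of rows, each a list of 6 numbers: the shift along the tool's x, y, z in m, then the turn, a rotation vector about the tool's x, y, z in degrees. In form: [[dx, dy, dz, wx, wy, wz], ...]. A call has 1 to 5 rows; each row shifts and turns the pose as measured when the row begins, along the tool's axes as they then stand; what a row does not reach is not made up. A row lasts 1/12 s, in which the tool goes at most 41.7 mm and 7.16 degrees, less where a joint would pass 70% of its speed; a pose out of reach is approached as far as the arm can. A call with a gripper value outside its range is refused whole. "fingers" is the opening, from 0 (shut) to 1 (fully open), set as the call begins (left out, the last holds). The fingers move at their own pace and stop on an object; the grip force is fixed at half the most. Time passes only in rows, so rows that do not move let the fingers close. It gives the time, the measured TCP pose, the force and the opening at its end, in the units of the state.
- observe(): the state, without advancing time (a new reading comes with each control period).
- grab_frame(name): name is "scene" or "top" or "wrist"; returns a dict with "image" (400x640x3 uint8, red, green, blue), "fx", "fy", "cx", "cy" (pixels), "position" and "orientation" of the camera in the world. Camera axes: x right, y down, z forward; pixel columns grow to the right and rows downward; lengths in m; the calibration is good to about 2 mm. A picture is of the moment at which its call begins. There is no depth.
- close_job(): hands the job in, once; it reports no verdict.
The state is a dict: "time": time; "joint_positions": joint angles; "qvel": joint speeds; "joint_efforts": joint torques, N m; "ee_pos": TCP position; "tcp_rot": TCP orientation; "ft_force": force on the tool from outside, world axes, zero at the start; "ft_torque": the same for the moment, N m; "width": opening from 0.0 (shut) to 1.0 (fully open).
Only numpy, scipy, OpenCV 4.12 (cv2) and the standard library are available. Lean on these libraries where they do the work, as an engineer would, in place of code of your own. Each camera call takes 0.05 s, during which the arm holds its last target.

## Working session

There is one attempt and no reset: what is moved stays moved. The work goes in short steps, Python scripts to look and compute and a tool call to move; the robot and the scene stay as the last step left them, time stands still between calls to the robot, and variables do not carry over. Pictures are saved under pics/ and viewed, and the job is handed in when it is done.

Besides the shell and the picture viewer there is one more tool, called after "Request:" as name([rows], argument=value, ...), one row to a line, values as JSON. send_rows: Moves the arm, as the interface text tells. Its arguments: {"type":"object","properties":{"steps":{"type":"array","items":{"type":"array","items":{"type":"number"}}},"fingers":{"type":"number"}},"required":["steps"]}

```bash
mkdir -p pics; ls
cat > h.py <<'E'
import numpy as np, cv2
from plant import observe, grab_frame, close_job
from scipy.spatial.transform import Rotation as R
def save(n,f): cv2.imwrite(f'pics/{n}.png', f['image'][:,:,::-1])
E
python3 - <<'E'
from h import *
print(observe())
for n in ['scene','top','wrist']:
    f=grab_frame(n); save(n+'0',f); print(n,{k:v for k,v in f.items() if k!='image'})
    np.savez(n+'0.npz',**f)
E
```

```text
pics
{'time': 0.0, 'joint_positions': array([ 1.21349819,  0.41794915, -0.01032719,  1.61420733,  0.0047003 ,
        1.11070857, -0.05298708]), 'qvel': array([-0.00166331,  0.00105828,  0.00128398,  0.00179391, -0.00076945,
       -0.00092713,  0.00010428]), 'joint_efforts': array([-9.26543435e-04, -8.51235867e+01,  6.37606345e-01, -4.25992656e+01,
       -4.91078245e-02,  1.85157568e-02,  9.63310481e-05]), 'ee_pos': array([ 0.1939859 , -0.59371308,  0.20482674]), 'tcp_rot': array([-3.14034707e+00,  8.33967058e-05,  3.15841738e-01]), 'ft_force': array([-0.2134638 ,  0.33361088, -0.38043037]), 'ft_torque': array([-0.01590193, -0.01923058, -0.03841799]), 'width': 0.9990716054594485}
scene {'fx': 475.16180927959226, 'fy': 475.16180927959226, 'cx': 321.94888793930966, 'cy': 197.55894457117125, 'position': array([-0.2442602 ,  0.36881287,  1.11754022]), 'orientation': array([-2.41712819e+00, -1.01414501e-03, -2.05739703e+00])}
top {'fx': 382.01010173701076, 'fy': 382.01010173701076, 'cx': 322.3201882983786, 'cy': 198.95920303569864, 'position': array([ 0.44858155, -0.04495528,  1.08552968]), 'orientation': array([-3.09213824, -0.01160574, -1.54290444])}
wrist {'fx': 294.0423555541799, 'fy': 294.0423555541799, 'cx': 322.43447492005066, 'cy': 201.45550672011274, 'position': array([ 0.26438417, -0.5703508 ,  0.38351381]), 'orientation': array([ 2.88139983e+00,  1.91750325e-03, -1.25418881e+00])}
```

View pics/scene0.png

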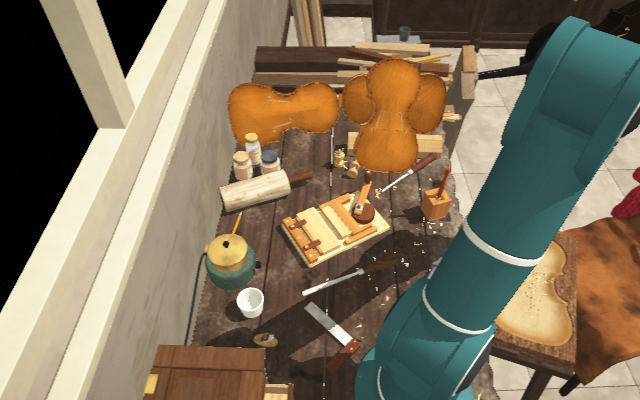

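View pics/top0.png

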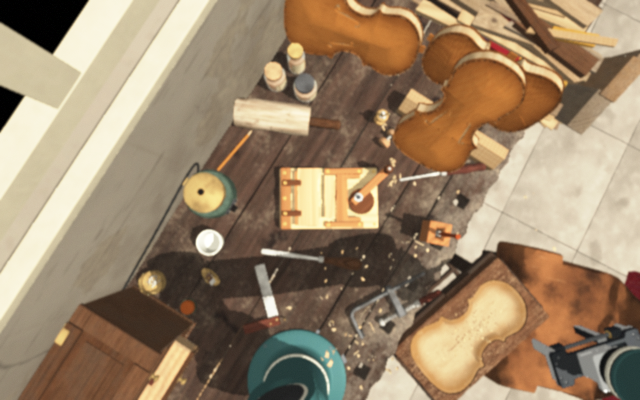

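View pics/wrist0.png

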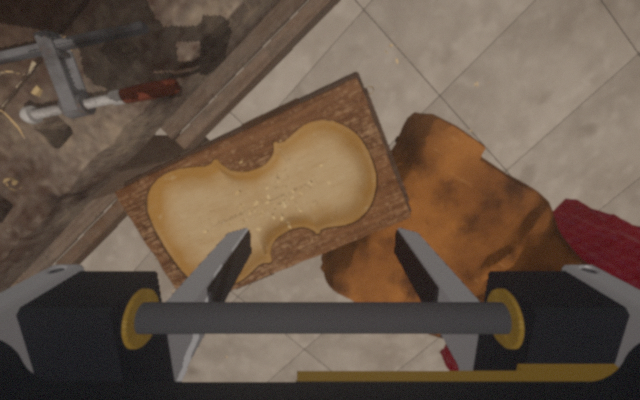

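The top view shows the jig at about px (328,198), the jar at (209,242), and the block with the brush at (437,233). Next I'll zoom in and compute positions.

```bash
cat >> h.py <<'E'
def cam(f):
    K=np.array([[f['fx'],0,f['cx']],[0,f['fy'],f['cy']],[0,0,1.]])
    return K, R.from_euler('xyz',f['orientation']).as_matrix(), np.array(f['position'])
def px2w(f,u,v,z):
    K,M,p=cam(f); d=M@np.linalg.inv(K)@np.array([u,v,1.]); return p+d*(z-p[2])/d[2]
def w2px(f,P):
    K,M,p=cam(f); q=K@(M.T@(np.asarray(P,float)-p)); return q[:2]/q[2]
def crop(n,f,x0,y0,x1,y1,s):
    im=f['image'][y0:y1,x0:x1,::-1]; cv2.imwrite(f'pics/{n}.png',cv2.resize(im,None,fx=s,fy=s,interpolation=cv2.INTER_CUBIC))
E
python3 - <<'E'
from h import *
f=dict(np.load('top0.npz')); s=dict(np.load('scene0.npz'))
crop('topj',f,260,150,480,260,3.6); crop('topjar',f,180,210,250,270,8); crop('scj',s,270,170,470,280,4)
for u,v,z in [(278,167,.015),(378,168,.015),(378,229,.015),(279,228,.015),(209,242,.05),(437,233,.078)]: print(u,v,px2w(f,u,v,z).round(3))
E
```

```text
278 167 [0.588 0.071 0.015]
378 168 [ 0.594 -0.211  0.015]
378 229 [ 0.422 -0.214  0.015]
279 228 [0.417 0.063 0.015]
209 242 [0.376 0.246 0.05 ]
437 233 [ 0.417 -0.36   0.078]
```

View pics/topj.png

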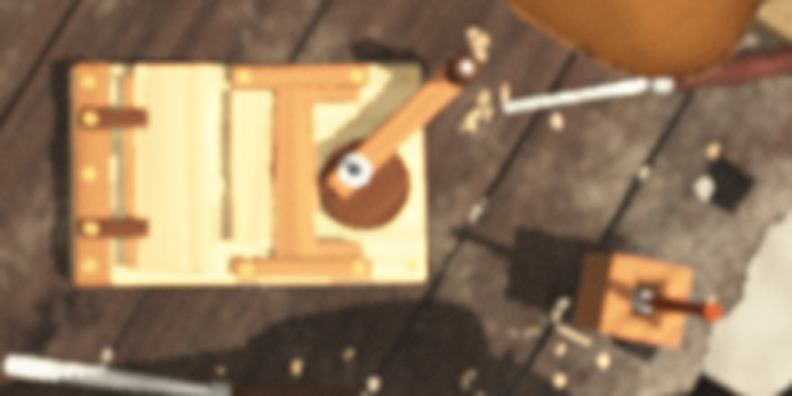

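View pics/topjar.png

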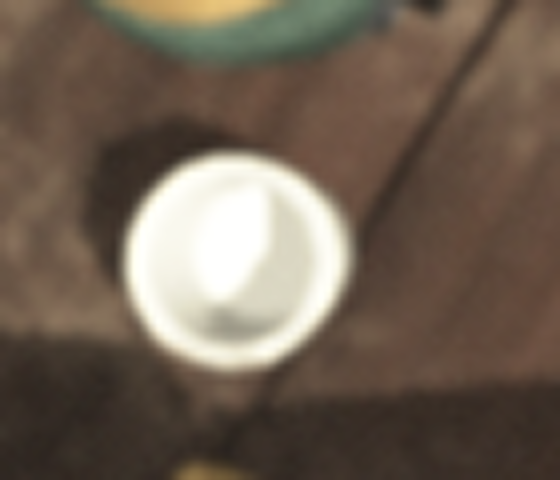

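View pics/scj.png

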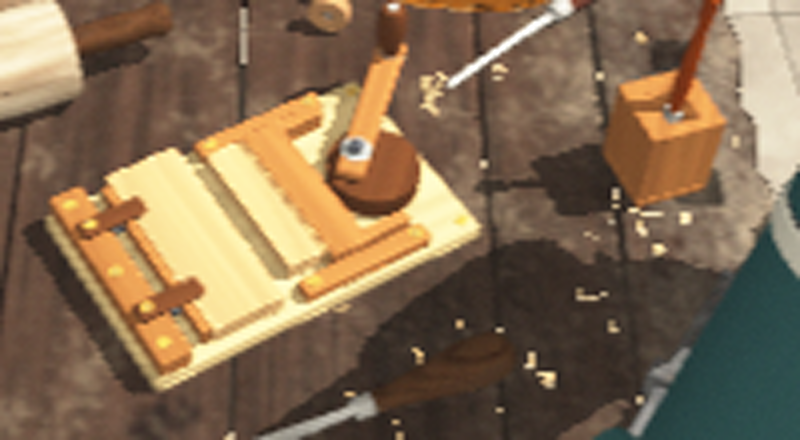

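Run:
```python
from h import *
from scipy.optimize import least_squares
f=dict(np.load('top0.npz')); s=dict(np.load('scene0.npz')); w=dict(np.load('wrist0.npz'))
o=observe(); M=R.from_euler('xyz',o['tcp_rot']).as_matrix()
print('cam in tool',M.T@(w['position']-o['ee_pos']), (M.T@cam(w)[1]).round(3))
T=lambda x,y:np.array([260+x/3.6,150+y/3.6]); S=lambda x,y:np.array([270+x/4,170+y/4])
obs=[(f,T(428,284),(-.085,-.137,.015)),(f,T(427,63),(.085,-.137,.015)),(f,T(71,63),(.085,.137,.015)),(f,T(73,286),(-.085,.137,.015)),
(s,S(480,232),(-.085,-.137,.015)),(s,S(157,388),(-.085,.137,.015)),(s,S(47,222),(.085,.137,.015))]
def jw(p,P):
    c,sn=np.cos(p[2]),np.sin(p[2]); return np.array([p[0]+c*P[0]-sn*P[1],p[1]+sn*P[0]+c*P[1],P[2]])
r=lambda p:np.concatenate([w2px(c,jw(p,P))-uv for c,uv,P in obs])
for sel in (obs,obs[:4],obs[4:]):
    q=least_squares(lambda p:np.concatenate([w2px(c,jw(p,P))-uv for c,uv,P in sel]),[.505,-.073,0],loss='soft_l1')
    print(q.x,q.fun.round(1))
p=q.x
a=180+np.array([237,209])/8  # jar
print('jar top',px2w(f,180+238/8,210+260/8,.05))
print('block top', [px2w(f,*T(*c),.078).round(4) for c in [(608,250),(693,268),(683,347),(598,330)]])
print('block top s', [px2w(s,*S(*c),.078).round(4) for c in [(622,77),(705,70),(725,122),(640,135)]])
```

```text
cam in tool [ 0.07417584 -0.00063354 -0.17853255] [[ 0.001 -0.966 -0.257]
 [ 1.     0.001 -0.001]
 [ 0.001 -0.257  0.966]]
[ 0.50282679 -0.07452032  0.03620903] [-0.7 -0.1 -1.4  0.9  0.3  1.5 -0.1  0.2  0.8 -1.5  0.  -1.3 -0.3 -1.9]
[ 0.50451811 -0.07588355  0.03196815] [-0.4 -0.5 -0.8  0.5  0.9  0.7  0.3 -0.6]
[ 0.49832894 -0.07148027  0.03909302] [ 0.8 -0.2 -0.1  0.4 -0.6 -0.3]
jar top [0.37431842 0.24388522 0.05      ]
block top [array([ 0.4526, -0.3383,  0.078 ]), array([ 0.4411, -0.401 ,  0.078 ]), array([ 0.3832, -0.3943,  0.078 ]), array([ 0.3939, -0.3317,  0.078 ])]
block top s [array([ 0.4541, -0.3496,  0.078 ]), array([ 0.431 , -0.4084,  0.078 ]), array([ 0.3829, -0.3894,  0.078 ]), array([ 0.4016, -0.3272,  0.078 ])]
```

Request:
send_rows([
  [0, 0, -0.04, 0, 0, 0],
  [0, 0, -0.04, 0, 0, 0],
  [0.026, -0.017, -0.027, 0, 0, 0],
  [0.035, -0.022, 0, 0, 0, 0],
  [0.035, -0.022, 0, 0, 0, 0],
])

```text
time: 0.57
ee_pos: [0.2611, -0.5077, 0.3132]
tcp_rot: [-3.134, 0.003, 0.303]
ft_force: [1.5, -0.1, 0.0]
width: 1.0
```

Request:
send_rows([
  [0.035, -0.022, 0, 0, 0, 0],
  [0.035, -0.022, 0, 0, 0, 0],
  [0.033, -0.022, 0, 0, 0, 0],
  [0, 0, 0, 0, 0, 0],
])

```text
time: 0.9
ee_pos: [0.3466, -0.4042, 0.3148]
tcp_rot: [-3.136, 0.001, 0.31]
ft_force: [0.4, -0.2, -0.3]
width: 1.002
```

```bash
cat >> h.py <<'E'
def to(x,y,z,yaw=None):
    o=observe(); M=R.from_euler('xyz',o['tcp_rot']).as_matrix()
    d=M.T@(np.array([x,y,z])-o['ee_pos']); 
    print('pose',o['ee_pos'].round(4),o['tcp_rot'].round(4),'t',round(o['time'],2),'w',round(o['width'],3),'F',o['ft_force'].round(2))
    print('tool delta mm',(d*1000).round(1))
    yw=o['tcp_rot'][2] if yaw is None else yaw
    T=R.from_euler('xyz',[np.pi,0,yw]).as_matrix()
    print('rotvec deg',np.degrees(R.from_matrix(M.T@T).as_rotvec()).round(2))
E
python3 - <<'E'
from h import *
o=observe(); print(o['ee_pos'],o['tcp_rot'],o['time'])
f=grab_frame('wrist'); save('w1',f); np.savez('w1.npz',**f)
E
```

```text
[ 0.34659441 -0.40423535  0.31484091] [-3.13600232e+00  7.28444249e-04  3.09859376e-01] 0.9
```

View pics/w1.png

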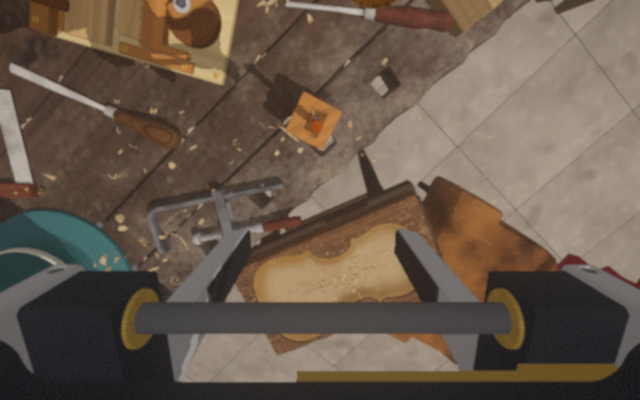

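Run:
```python
from h import *
f=dict(np.load('w1.npz')); crop('w1b',f,270,80,350,160,9)
```

```text
(no output)
```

View pics/w1b.png

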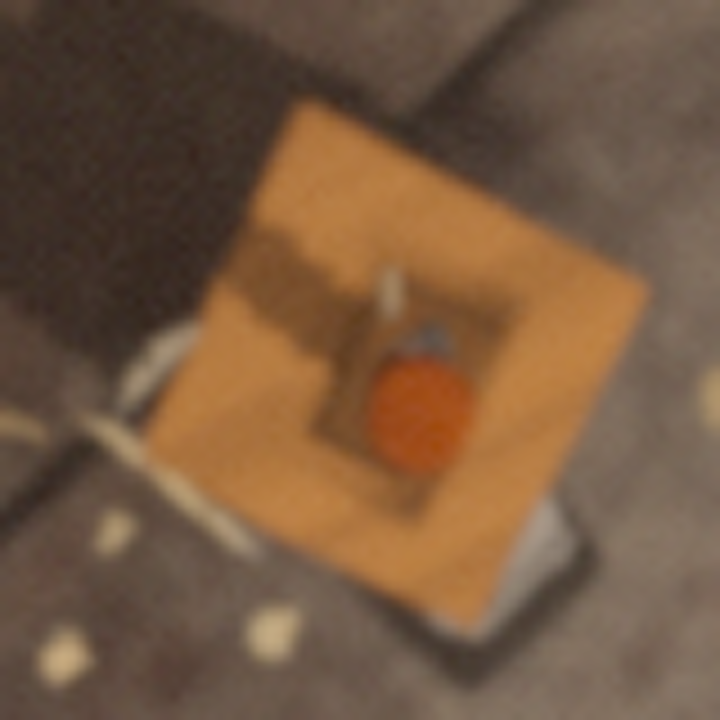

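Run:
```python
from h import *
f=dict(np.load('w1.npz'))
C=[px2w(f,270+u/9,80+v/9,.078) for u,v in [(308,100),(648,290),(475,628),(148,448)]]
C=np.array(C); print(C.round(4)); print('ctr',C.mean(0))
for i in range(4):
    d=C[(i+1)%4]-C[i]; print(np.linalg.norm(d),np.degrees(np.arctan2(d[1],d[0])))
print('slot',px2w(f,270+420/9,80+385/9,.078), 'brush top',px2w(f,270+420/9,80+412/9,.189))
```

```text
[[ 0.4482 -0.3439  0.078 ]
 [ 0.4381 -0.4003  0.078 ]
 [ 0.3824 -0.3909  0.078 ]
 [ 0.3929 -0.3351  0.078 ]]
ctr [ 0.41540712 -0.36756518  0.078     ]
0.057363815719345124 -100.15177485637751
0.05653904370594937 170.447265204452
0.05682983543255386 79.2724998706833
0.05597628569673036 -8.997141134397967
slot [ 0.41449114 -0.37186061  0.078     ] brush top [ 0.41251501 -0.37543446  0.189     ]
```

Request:
send_rows([
  [0.0176, -0.008, 0.02, 0, 0, 6.9],
  [0.0176, -0.008, 0.02, 0, 0, 6.9],
  [0.0176, -0.008, 0.02, 0, 0, 6.9],
  [0.0176, -0.008, 0.0, 0, 0, 6.9],
  [0, 0, 0, 0, 0, 0],
])

```text
time: 1.37
ee_pos: [0.4097, -0.3672, 0.2527]
tcp_rot: [-3.14, 0.004, -0.195]
ft_force: [0.1, -0.0, 1.3]
width: 0.997
```

Run:
```python
from h import *
to(.4145,-.3675,.142,np.radians(-9.6))
f=grab_frame('wrist'); save('w2',f); np.savez('w2.npz',**f)
```

```text
pose [ 0.4097 -0.3672  0.2527] [-3.1402  0.0035 -0.1954] t 1.37 w 0.997 F [ 0.1  -0.05  1.32]
tool delta mm [  5.1  -0.4 110.6]
rotvec deg [-0.08  0.2  -1.6 ]
```

View pics/w2.png

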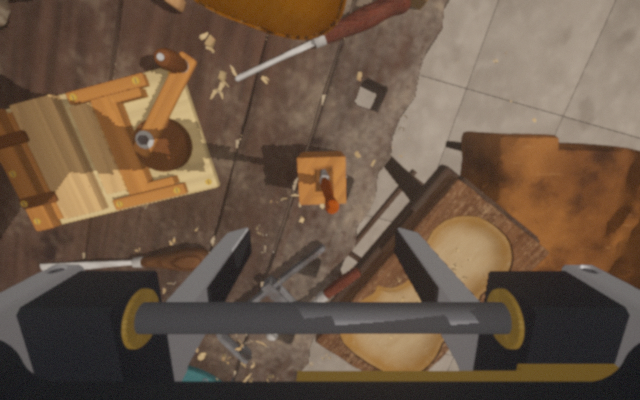

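Run:
```python
from h import *
f=dict(np.load('w2.npz')); crop('w2b',f,285,140,365,220,9); crop('w2j',f,0,30,230,240,3)
```

```text
(no output)
```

View pics/w2b.png

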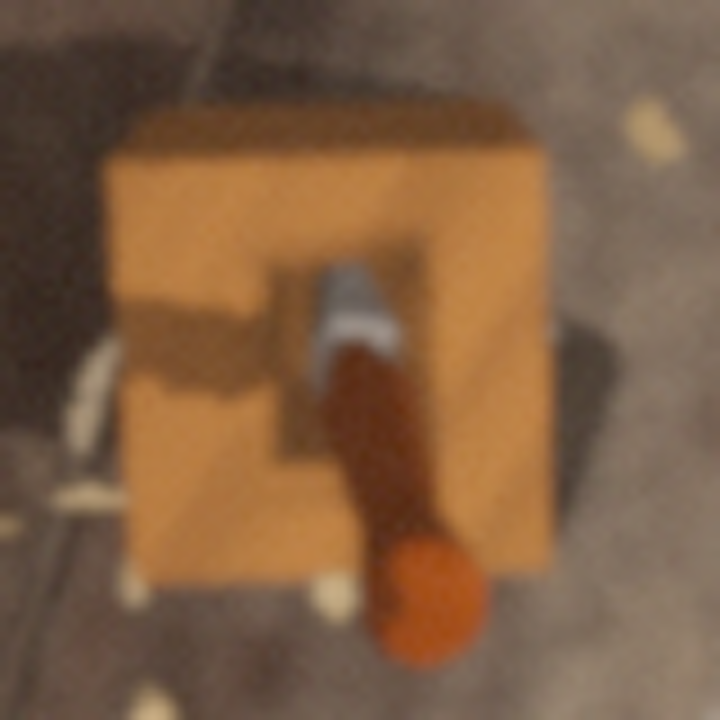

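View pics/w2j.png

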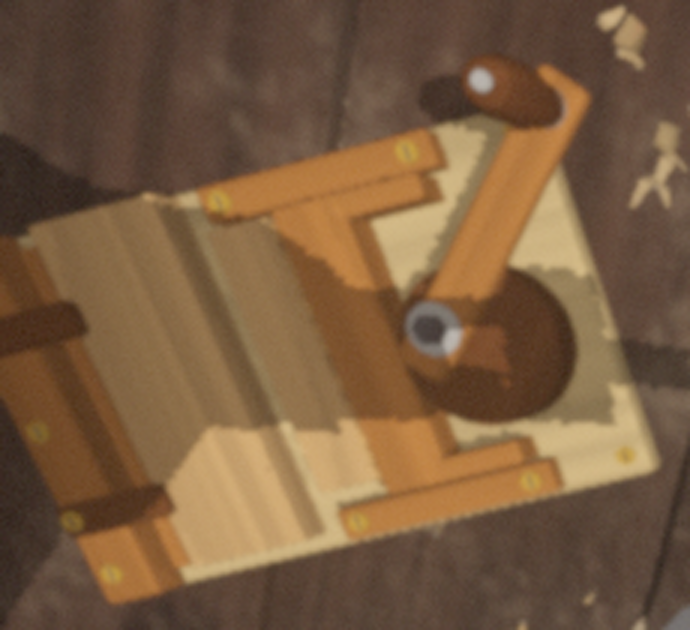

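Run:
```python
from h import *
from scipy.optimize import least_squares
f=dict(np.load('w2.npz')); t=dict(np.load('top0.npz')); s=dict(np.load('scene0.npz'))
C=np.array([px2w(f,285+u/9,140+v/9,.078) for u,v in [(108,155),(545,150),(552,572),(133,582)]])
print('ctr',C.mean(0))
for i in range(4):
    d=C[(i+1)%4]-C[i]; print(np.linalg.norm(d),np.degrees(np.arctan2(d[1],d[0])))
print('slot',px2w(f,285+352/9,140+355/9,.078), 'brush top',px2w(f,285+430/9,140+603/9,.189))
J=lambda u,v:(u/3,30+v/3)
print('corner',px2w(f,*J(656,466),.015),'knob',px2w(f,*J(480,80),.096),'bolt',px2w(f,*J(430,328),.055))
T=lambda x,y:np.array([260+x/3.6,150+y/3.6])
print('knob top',px2w(t,*T(465,68),.096),'bolt',px2w(t,*T(353,171),.055))
for p in ([.5045,-.0759,.032],[.5028,-.0745,.036]):
    c,sn=np.cos(p[2]),np.sin(p[2]); g=lambda P:(p[0]+c*P[0]-sn*P[1],p[1]+sn*P[0]+c*P[1])
    print('pred corner',g((-.085,-.137)),'pivot',g((0,-.08)),'knob',g((.0861,-.1399)))
```

```text
ctr [ 0.41478194 -0.36712305  0.078     ]
0.058015589685076904 -100.48777747277995
0.05815925812132631 170.97998102257876
0.05805507790424062 80.29296805874212
0.05894921790470415 -9.072844461978796
slot [ 0.41625315 -0.36982033  0.078     ] brush top [ 0.41223966 -0.3761396   0.189     ]
corner [ 0.4253044  -0.21661513  0.015     ] knob [ 0.5802032  -0.22750832  0.096     ] bolt [ 0.50581882 -0.15641808  0.055     ]
knob top [ 0.58135029 -0.22723178  0.096     ] bolt [ 0.50660543 -0.15199521  0.055     ]
pred corner (np.float64(0.4239267681220604), np.float64(-0.21554939779585086)) pivot (np.float64(0.5070595631157023), np.float64(-0.15585904349513402)) knob (np.float64(0.5950319565602226), np.float64(-0.2129736475088409))
pred corner (np.float64(0.4227860088086471), np.float64(-0.2144705726702227)) pivot (np.float64(0.5056793779603096), np.float64(-0.15444816559847813)) knob (np.float64(0.5938795254334535), np.float64(-0.2112104240605555))
```

Request:
send_rows([
  [0.003, 0, 0.03, 0, 0, -1.6],
  [0.0025, 0, 0.03, 0, 0, 0],
  [0, 0, 0.03, 0, 0, 0],
  [0, 0, 0.02, 0, 0, 0],
  [0, 0, 0, 0, 0, 0],
])

```text
time: 1.83
ee_pos: [0.4099, -0.3742, 0.1403]
tcp_rot: [3.139, 0.002, -0.152]
ft_force: [-0.7, 0.3, -0.9]
width: 1.001
```

Run:
```python
from h import *
to(.4145,-.3675,.142,np.radians(-9.6))
```

```text
pose [ 0.4099 -0.3742  0.1403] [ 3.139e+00  2.200e-03 -1.521e-01] t 1.83 w 1.001 F [-0.67  0.34 -0.95]
tool delta mm [ 3.5 -7.3 -1.7]
rotvec deg [0.15 0.12 0.89]
```

Request:
send_rows([
  [0.0035, -0.0073, -0.0015, 0, 0, 0.9],
  [0, 0, 0, 0, 0, 0],
])

```text
time: 2.0
ee_pos: [0.4126, -0.3692, 0.1422]
tcp_rot: [3.139, 0.004, -0.167]
ft_force: [0.7, 0.2, 1.2]
width: 0.997
```

Run:
```python
from h import *
to(.4145,-.3675,.142,np.radians(-9.6))
```

```text
pose [ 0.4126 -0.3692  0.1422] [ 3.1392  0.0041 -0.1673] t 2.0 w 0.997 F [0.71 0.25 1.25]
tool delta mm [ 1.6 -2.   0.2]
rotvec deg [0.14 0.23 0.01]
```

Request:
send_rows([
  [0.001, -0.002, 0, 0, 0, 0],
  [0, -0.0005, 0, 0, 0, 0],
  [0, 0, 0, 0, 0, 0],
  [0, 0, 0, 0, 0, 0],
  [0, 0, 0, 0, 0, 0],
], fingers=0)

```text
time: 2.42
ee_pos: [0.4136, -0.3702, 0.1465]
tcp_rot: [3.136, 0.0, -0.165]
ft_force: [-0.3, -0.1, 0.3]
width: 0.68
```

Request:
send_rows([
  [0, 0, 0, 0, 0, 0],
  [0, 0, 0, 0, 0, 0],
  [0, 0, 0, 0, 0, 0],
])

```text
time: 2.67
ee_pos: [0.4136, -0.3706, 0.1471]
tcp_rot: [3.135, -0.001, -0.165]
ft_force: [-0.1, 0.8, -0.1]
width: 0.471
```

Run:
```python
from h import *
to(.4145,-.3675,.142,np.radians(-9.6))
f=grab_frame('wrist'); save('w3',f); np.savez('w3.npz',**f)
f=grab_frame('scene'); crop('s3',f,380,140,480,240,6)
```

```text
pose [ 0.4136 -0.3706  0.1471] [ 3.135e+00 -6.000e-04 -1.653e-01] t 2.67 w 0.471 F [-0.1   0.8  -0.13]
tool delta mm [ 0.4 -3.3  5.1]
rotvec deg [ 0.38 -0.04  0.13]
```

View pics/w3.png

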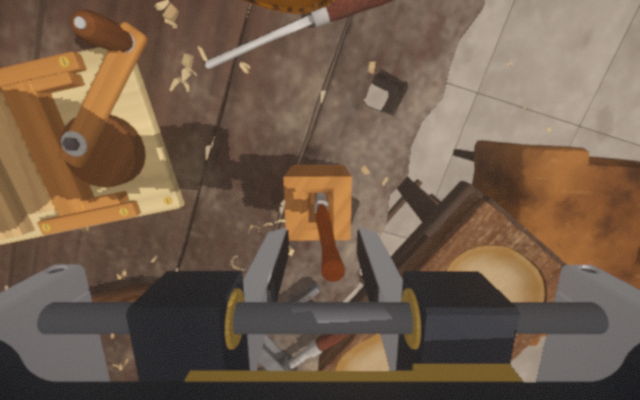

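View pics/s3.png

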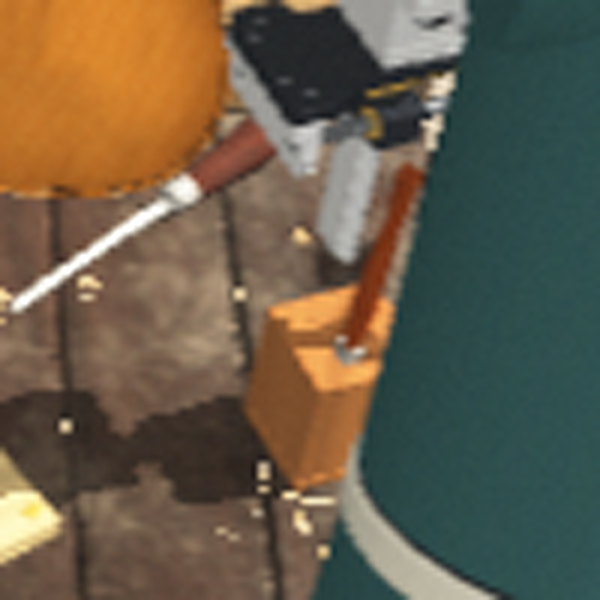

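Request:
send_rows([
  [0, -0.0025, 0.004, 0, 0, 0],
  [0, -0.0005, 0.001, 0, 0, 0],
  [0, 0, 0, 0, 0, 0],
  [0, 0, 0, 0, 0, 0],
  [0, 0, 0, 0, 0, 0],
])

```text
time: 3.18
ee_pos: [0.4141, -0.3671, 0.1411]
tcp_rot: [3.135, -0.0, -0.165]
ft_force: [0.4, -0.2, 1.1]
width: 0.129
```

Request:
send_rows([
  [0, 0, 0, 0, 0, 0],
  [0, 0, 0, 0, 0, 0],
  [0, 0, 0, 0, 0, 0],
])

```text
time: 3.43
ee_pos: [0.414, -0.3672, 0.1412]
tcp_rot: [3.135, -0.0, -0.165]
ft_force: [-0.4, -0.6, 0.3]
width: 0.127
```

Run:
```python
from h import *
to(.4145,-.3675,.142,np.radians(-9.6))
f=grab_frame('wrist'); save('w4',f); np.savez('w4.npz',**f)
f=grab_frame('scene'); crop('s4',f,380,140,480,240,6)
```

```text
pose [ 0.414  -0.3672  0.1412] [ 3.1352e+00 -1.0000e-04 -1.6490e-01] t 3.43 w 0.127 F [-0.44 -0.62  0.3 ]
tool delta mm [ 0.5  0.2 -0.8]
rotvec deg [ 0.36 -0.    0.15]
```

View pics/w4.png

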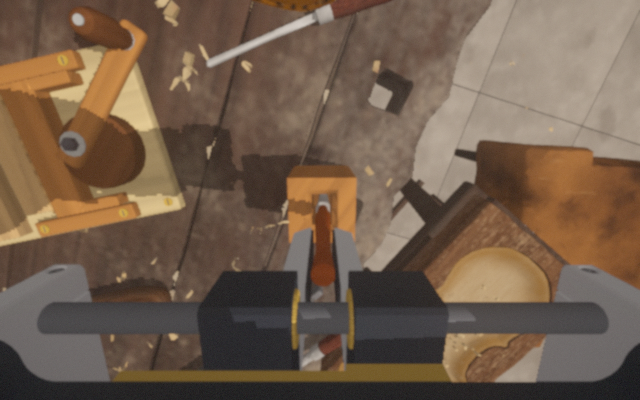

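View pics/s4.png

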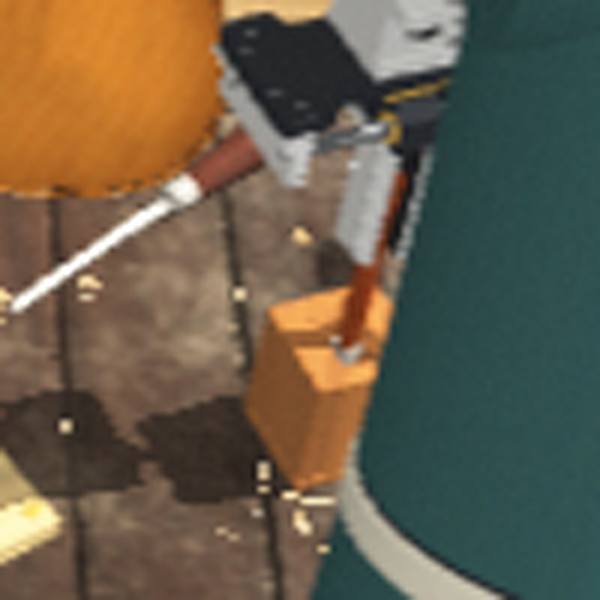

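```bash
cat >> h.py <<'E'
def tri(f,a,g,b):
    A=[];c=[]
    for F,uv in((f,a),(g,b)):
        K,M,p=cam(F); d=M@np.linalg.inv(K)@np.array([*uv,1.]); d/=np.linalg.norm(d); P=np.eye(3)-np.outer(d,d); A.append(P); c.append(P@p)
    x=np.linalg.lstsq(np.vstack(A),np.hstack(c),rcond=None)[0]
    return x, np.linalg.norm(A[0]@x-c[0])
E
python3 - <<'E'
from h import *
f=dict(np.load('top0.npz')); s=dict(np.load('scene0.npz'))
crop('tl',f,120,140,320,360,3);crop('sl',s,140,200,300,400,3.5)
E
```

```text
(no output)
```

View pics/tl.png

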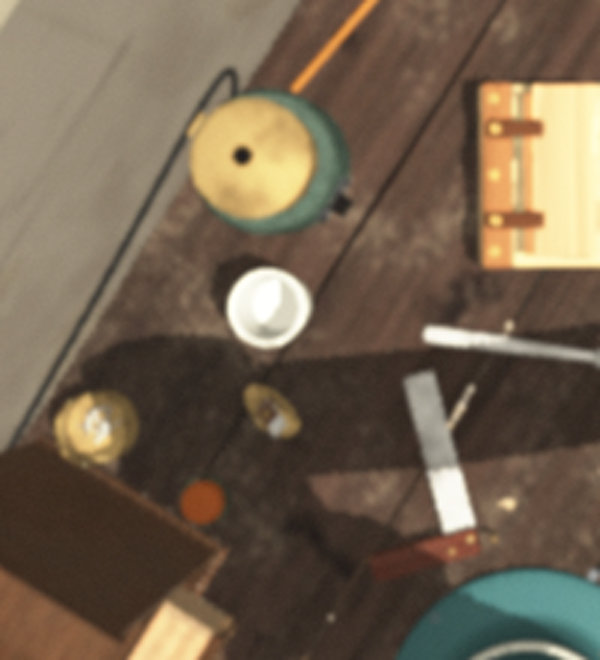

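View pics/sl.png

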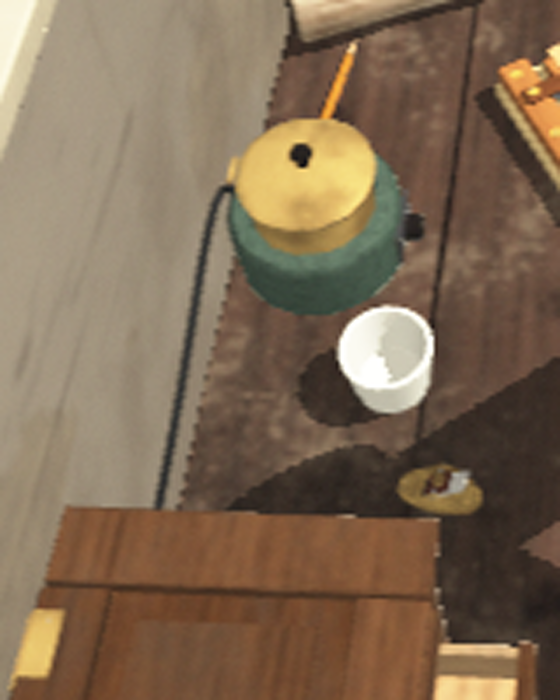

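Request:
send_rows([
  [0, 0, -0.02, 0, 0, 0],
  [0, 0, -0.02, 0, 0, 0],
  [0, 0, -0.03, 0, 0, 0],
  [0, 0, -0.03, 0, 0, 0],
  [0, 0, -0.03, 0, 0, 0],
])

```text
time: 3.95
ee_pos: [0.4116, -0.3641, 0.2694]
tcp_rot: [-3.141, 0.01, -0.165]
ft_force: [0.2, -0.6, -1.2]
width: 0.127
```

Run:
```python
from h import *
f=dict(np.load('top0.npz')); s=dict(np.load('scene0.npz'))
t=lambda u,v:(120+u/3,140+v/3); S=lambda u,v:(140+u/3.5,200+v/3.5)
print('potknob',tri(f,t(242,155),s,S(300,153)))
print('box',tri(f,t(225,550),s,S(438,518)))
print('wall',px2w(f,*t(300,0),0),px2w(f,*t(5,450),0))
print('jar rim scene',px2w(s,*S(385,347),.05), 'top',px2w(f,*t(269,308),.05))
to(.374,.244,.28,0.)
w=grab_frame('wrist'); save('w5',w); np.savez('w5.npz',**w)
```

```text
potknob (array([0.50578273, 0.25018442, 0.12709053]), np.float64(0.00027231569224889457))
box (array([0.18975683, 0.26023098, 0.13640607]), np.float64(0.014257338647215685))
wall [0.66297895 0.24101085 0.        ] [0.23198327 0.49753323 0.        ]
jar rim scene [0.37261134 0.24656069 0.05      ] top [0.37386638 0.24408962 0.05      ]
pose [ 0.4116 -0.3641  0.2694] [-3.1413  0.0101 -0.1646] t 3.95 w 0.127 F [ 0.18 -0.64 -1.16]
tool delta mm [-136.8 -593.7   -9. ]
rotvec deg [-0.07  0.57 -9.43]
```

View pics/w5.png

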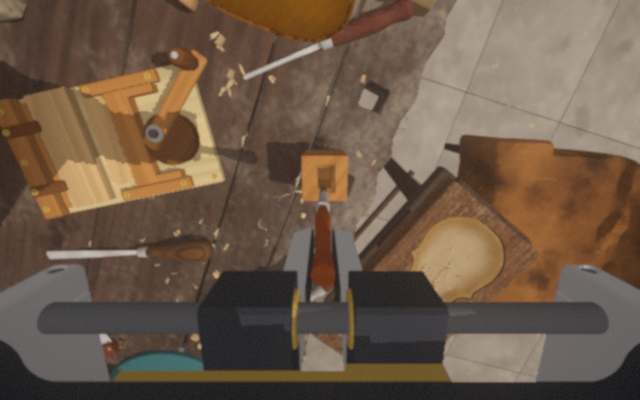

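Request:
send_rows([
  [-0.007, -0.035, 0, 0, 0.5, 0],
  [-0.009, -0.038, 0, 0, 0, 0],
  [-0.009, -0.038, 0, 0, 0, 0],
  [-0.009, -0.038, 0, 0, 0, 0],
  [-0.009, -0.038, 0, 0, 0, 0],
])

```text
time: 4.42
ee_pos: [0.4015, -0.1751, 0.2762]
tcp_rot: [3.134, -0.011, -0.176]
ft_force: [2.4, 0.8, -0.1]
width: 0.125
```

Run:
```python
from h import *
to(.374,.244,.28,0.4); print(observe()['joint_positions'].round(2))
w=dict(np.load('w5.npz'))
# where would tip appear
p=np.array([0.4116,-0.3641,0.2694]); M=R.from_euler('xyz',[-3.1413,.0101,-.1646]).as_matrix()
for d in ([0,0,.133],[0,0,.071],[0,0,-.048]): print(w2px(w,p+M@np.array(d)))
```

```text
pose [ 0.4015 -0.1751  0.2762] [ 3.1338 -0.0109 -0.1758] t 4.42 w 0.125 F [ 2.44  0.84 -0.11]
tool delta mm [-100.3 -407.8   -8.1]
rotvec deg [  0.61  -0.48 -32.99]
[ 0.61  0.01 -0.28  1.96  0.01  1.16 -1.41]
[322.88802726 193.35131639]
[322.98455071 209.51325054]
[323.39287122 277.88263787]
```

Request:
send_rows([
  [-0.009, -0.037, 0, 0, 0, -5],
  [-0.006, -0.0375, 0, 0, 0, -5],
  [-0.0025, -0.038, 0, 0, 0, -5],
  [0.001, -0.038, 0, 0, 0, -5],
  [0.004, -0.038, 0, 0, 0, -5],
])

```text
time: 4.83
ee_pos: [0.3855, 0.0237, 0.2738]
tcp_rot: [3.127, -0.008, 0.274]
ft_force: [1.4, -0.1, 0.5]
width: 0.126
```

Run:
```python
from h import *
to(.374,.244,.25,0.4); print(observe()['joint_positions'].round(2))
```

```text
pose [0.3855 0.0237 0.2738] [ 3.1266 -0.0083  0.2744] t 4.83 w 0.126 F [ 1.42 -0.08  0.52]
tool delta mm [  48.4 -215.5   21. ]
rotvec deg [ 0.89 -0.42 -7.2 ]
[ 0.4  -0.1  -0.51  2.06 -0.04  1.16 -1.39]
```

Request:
send_rows([
  [0.0085, -0.0375, 0, 0.5, -0.3, -4],
  [0.0085, -0.037, 0, 0, 0, -3],
  [0.0085, -0.037, 0, 0, 0, 0],
  [0.0085, -0.037, 0, 0, 0, 0],
  [0.0085, -0.037, 0, 0, 0, 0],
])

```text
time: 5.25
ee_pos: [0.3547, 0.2211, 0.2728]
tcp_rot: [3.133, -0.006, 0.41]
ft_force: [1.3, 0.3, -0.9]
width: 0.123
```

Run:
```python
from h import *
to(.374,.244,.25,0.4); print(observe()['joint_positions'].round(2))
f=grab_frame('wrist'); save('w6',f); np.savez('w6.npz',**f)
f=grab_frame('scene'); crop('s6',f,180,200,300,330,5); np.savez('s6.npz',**f)
```

```text
pose [0.3547 0.2211 0.2728] [ 3.1327 -0.0056  0.41  ] t 5.25 w 0.123 F [ 1.28  0.33 -0.94]
tool delta mm [ 26.7 -13.5  22.9]
rotvec deg [ 0.51 -0.32  0.57]
[ 0.17 -0.02 -0.79  1.99 -0.    1.16 -1.78]
```

View pics/w6.png

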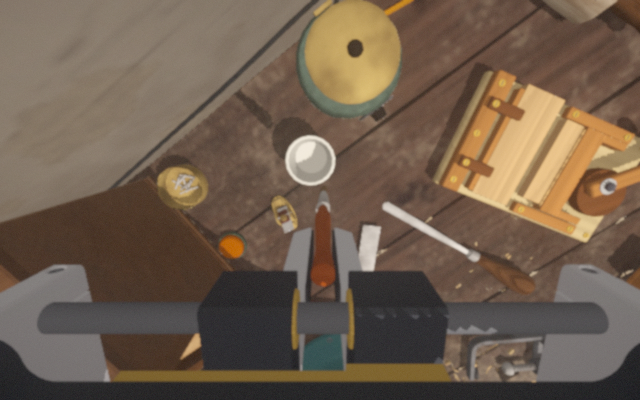

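View pics/s6.png

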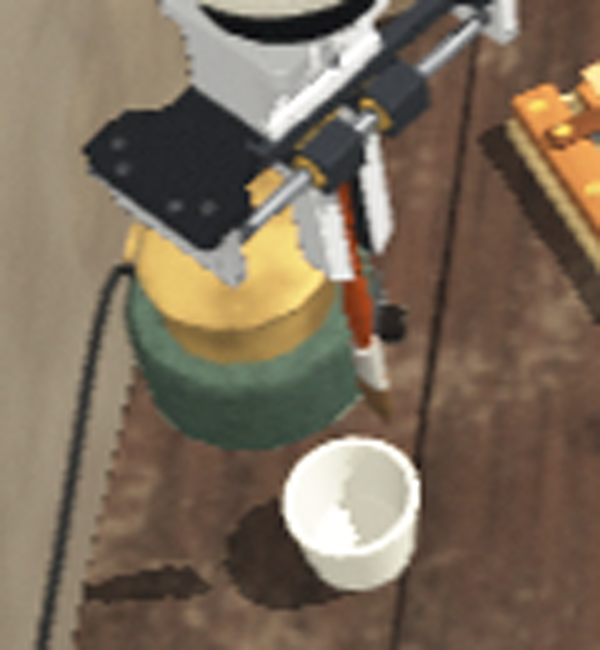

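Run:
```python
from h import *
w=dict(np.load('w6.npz')); s=dict(np.load('s6.npz'))
print('jar',px2w(w,311,161,.05))
p=np.array([.3547,.2211,.2728]); M=R.from_euler('xyz',[3.1327,-.0056,.41]).as_matrix()
for d in ([0,0,.133],[0,0,.071],[0,0,-.048]): print(w2px(s,p+M@np.array(d)),w2px(w,p+M@np.array(d)))
```

```text
jar [0.37245935 0.24467741 0.05      ]
[258.70466648 281.11246834] [323.20037117 193.72764086]
[255.96346314 266.91039487] [323.30847236 209.95434761]
[249.97725232 235.89605715] [323.76563329 278.57723898]
```

Request:
send_rows([
  [0.013, -0.0065, 0, 0.5, -0.3, 0],
  [0.013, -0.0065, 0, 0, 0, 0],
  [0, 0, 0.025, 0, 0, 0],
  [0, 0, 0.025, 0, 0, 0],
  [0, 0, 0.015, 0, 0, 0],
])

```text
time: 5.77
ee_pos: [0.3742, 0.2503, 0.2082]
tcp_rot: [-3.14, -0.007, 0.42]
ft_force: [0.6, -0.4, -0.5]
width: 0.123
```

Run:
```python
from h import *
to(.373,.2445,.147,0.41)
f=grab_frame('wrist'); crop('w7',f,240,100,400,300,4)
f=grab_frame('scene'); crop('s7',f,180,200,300,330,5)
```

```text
pose [0.3742 0.2503 0.2082] [-3.1398 -0.0072  0.42  ] t 5.77 w 0.123 F [ 0.58 -0.37 -0.5 ]
tool delta mm [-3.9  4.9 61.2]
rotvec deg [-0.1  -0.41  0.57]
```

View pics/s7.png

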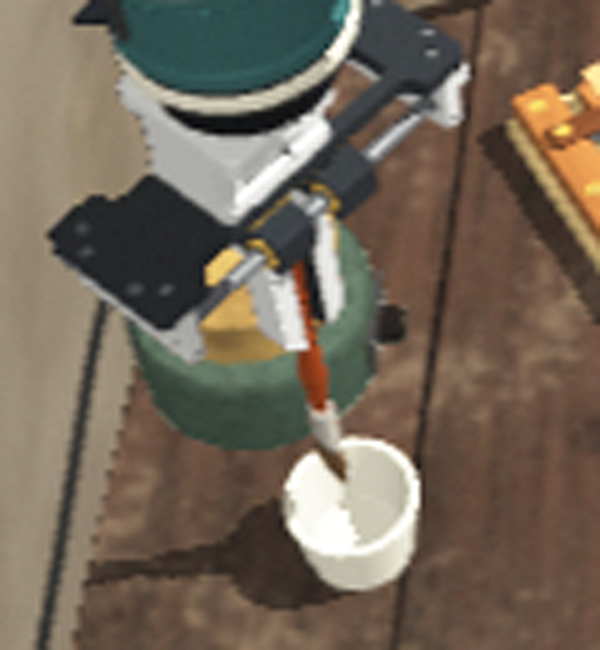

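View pics/w7.png

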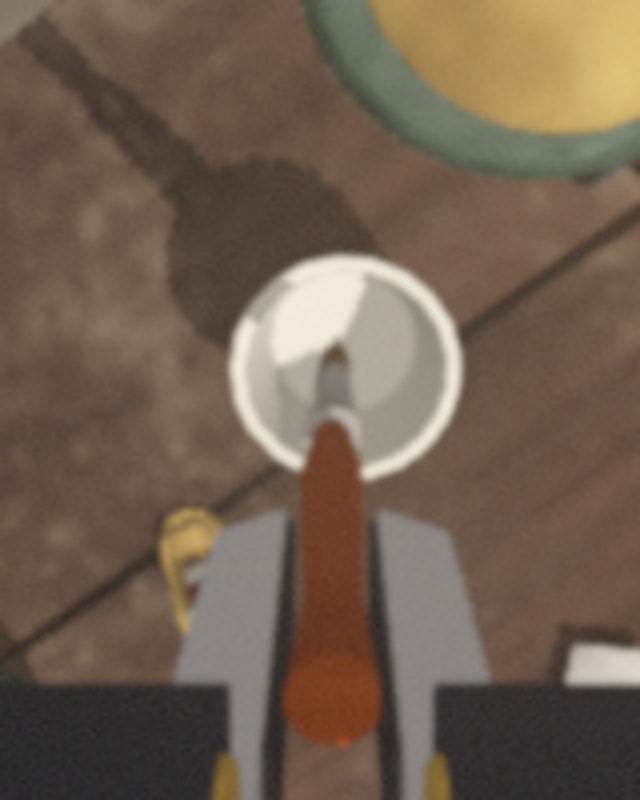

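Request:
send_rows([
  [-0.003, 0.004, 0.01, 0, 0, 0],
  [-0.001, 0.001, 0.015, 0, 0, 0],
  [0, 0, 0.012, 0, 0, 0],
  [0, 0, 0.01, 0, 0, 0],
  [0, 0, 0, 0, 0, 0],
])

```text
time: 6.28
ee_pos: [0.3737, 0.2422, 0.1614]
tcp_rot: [-3.141, -0.009, 0.419]
ft_force: [-0.7, -0.7, -0.8]
width: 0.126
```

Run:
```python
from h import *
to(.373,.2445,.147,0.41)
```

```text
pose [0.3737 0.2422 0.1614] [-3.141  -0.0091  0.4186] t 6.28 w 0.126 F [-0.74 -0.69 -0.85]
tool delta mm [ 0.1 -2.4 14.4]
rotvec deg [-0.04 -0.52  0.49]
```

Request:
send_rows([
  [0, -0.001, 0.008, 0, 0, 0],
  [0, -0.001, 0.006, 0, 0, 0],
  [0, 0, 0, 0, 0, 0],
  [0, 0, 0, 0, 0, 0],
])

```text
time: 6.62
ee_pos: [0.3738, 0.2442, 0.1475]
tcp_rot: [-3.141, -0.011, 0.418]
ft_force: [-0.2, 0.6, 0.1]
width: 0.128
```

Run:
```python
from h import *
to(.373,.2445,.147,0.41)
f=grab_frame('scene'); crop('s8',f,180,200,300,330,5); np.savez('s8.npz',**f)
f=grab_frame('wrist'); crop('w8',f,240,100,400,300,4)
```

```text
pose [0.3738 0.2442 0.1475] [-3.1413 -0.0111  0.4179] t 6.62 w 0.128 F [-0.21  0.56  0.08]
tool delta mm [-0.7 -0.6  0.5]
rotvec deg [-0.02 -0.64  0.46]
```

View pics/s8.png

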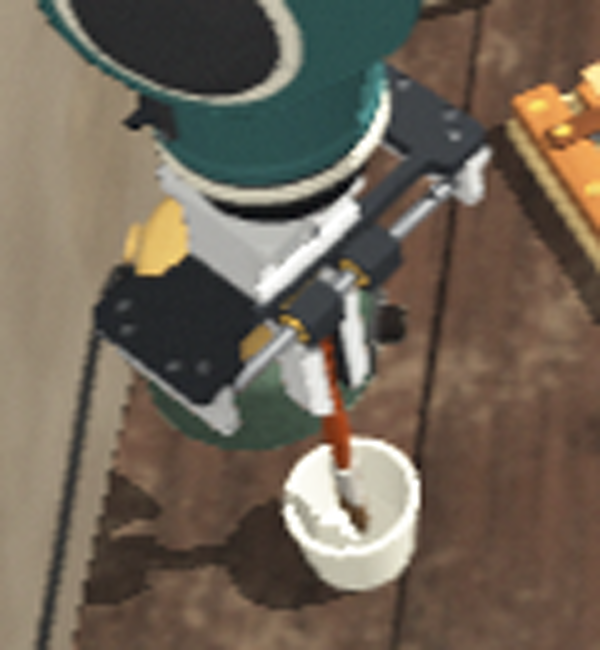

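View pics/w8.png

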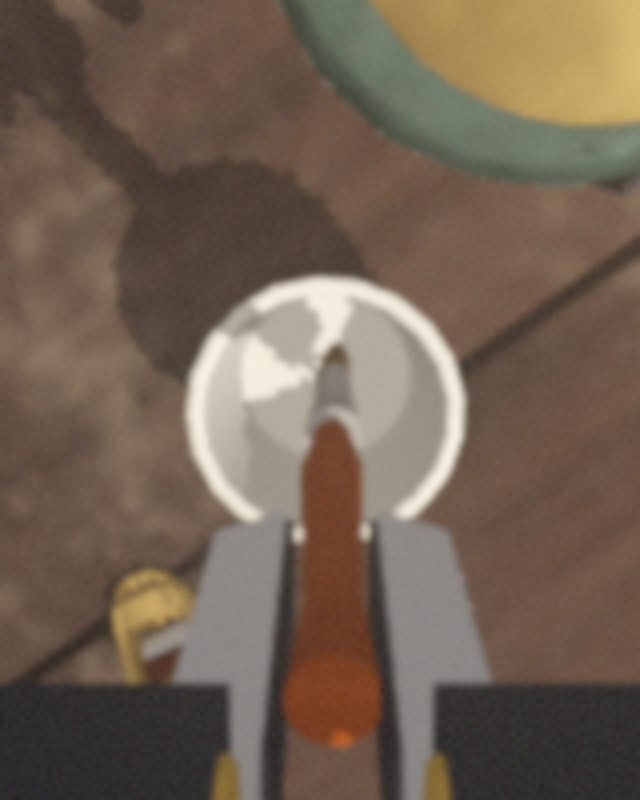

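Request:
send_rows([
  [0, 0, 0.004, 0, -0.5, 0],
  [0, 0, 0, 0, 0, 0],
  [0, 0, 0, 0, 0, 0],
])

```text
time: 6.97
ee_pos: [0.3744, 0.2445, 0.144]
tcp_rot: [-3.142, -0.003, 0.418]
ft_force: [0.2, 0.4, -0.8]
width: 0.124
```

Request:
send_rows([
  [0, 0, -0.015, 0, 0, 0],
  [0, 0, -0.02, 0, 0, 0],
  [0, 0, -0.03, 0, 0, 0],
  [0, 0, -0.03, 0, 0, 0],
  [0, 0, -0.02, 0, 0, 0],
])

```text
time: 7.38
ee_pos: [0.3716, 0.2436, 0.2597]
tcp_rot: [-3.139, 0.006, 0.42]
ft_force: [0.3, 0.5, 0.1]
width: 0.127
```

Run:
```python
from h import *
p=[.5035,-.0752,.034]
c,sn=np.cos(p[2]),np.sin(p[2]); g=lambda P:(p[0]+c*P[0]-sn*P[1],p[1]+sn*P[0]+c*P[1])
print(g((0,.0195)))
to(*g((0,.0195)),.24,.034)
```

```text
(np.float64(0.5028371277306168), np.float64(-0.05571126991426884))
pose [0.3716 0.2436 0.2597] [-3.1392  0.0059  0.4197] t 7.38 w 0.127 F [0.26 0.46 0.11]
tool delta mm [ -2.  326.8  19. ]
rotvec deg [-0.07  0.36 22.1 ]
```

Request:
send_rows([
  [0, 0.03, 0, 0, 0.3, 0],
  [0, 0.038, 0, 0, 0, 0],
  [0, 0.038, 0, 0, 0, 0],
  [0, 0.038, 0, 0, 0, 6],
  [0, 0.02, 0, 0, 0, 6],
])

```text
time: 7.8
ee_pos: [0.4396, 0.0931, 0.2664]
tcp_rot: [-3.139, -0.011, 0.219]
ft_force: [1.1, -0.4, 0.6]
width: 0.126
```

Run:
```python
from h import *
to(.5028,-.0557,.24,.034); print(observe()['joint_positions'].round(2))
```

```text
pose [0.4396 0.0931 0.2664] [-3.1393 -0.0106  0.2186] t 7.8 w 0.126 F [ 1.13 -0.42  0.61]
tool delta mm [ 29.2 159.1  26.3]
rotvec deg [-0.19 -0.59 10.58]
[ 0.36  0.06 -0.65  1.94  0.04  1.14 -1.66]
```

Request:
send_rows([
  [0.007, 0.036, 0, 0, -0.5, 5],
  [0.01, 0.035, 0, 0, 0, 5],
  [0.013, 0.034, 0, 0, 0, 0],
  [0.012, 0.028, 0, 0, 0, 0],
  [0, 0, 0, 0, 0, 0],
])

```text
time: 8.22
ee_pos: [0.498, -0.0464, 0.267]
tcp_rot: [-3.141, -0.003, 0.022]
ft_force: [0.8, -0.8, 0.2]
width: 0.126
```

Run:
```python
from h import *
to(.5028,-.0557,.19,.034); print(observe()['joint_positions'].round(2))
f=grab_frame('wrist'); save('w9',f); np.savez('w9.npz',**f)
f=grab_frame('scene'); crop('s9',f,270,170,400,280,5); np.savez('s9.npz',**f)
```

```text
pose [ 0.498  -0.0464  0.267 ] [-3.1407e+00 -2.8000e-03  2.2200e-02] t 8.22 w 0.126 F [ 0.81 -0.8   0.25]
tool delta mm [ 4.4  9.5 77. ]
rotvec deg [-0.05 -0.16 -0.68]
[ 0.5   0.16 -0.52  1.83  0.09  1.17 -1.6 ]
```

View pics/w9.png

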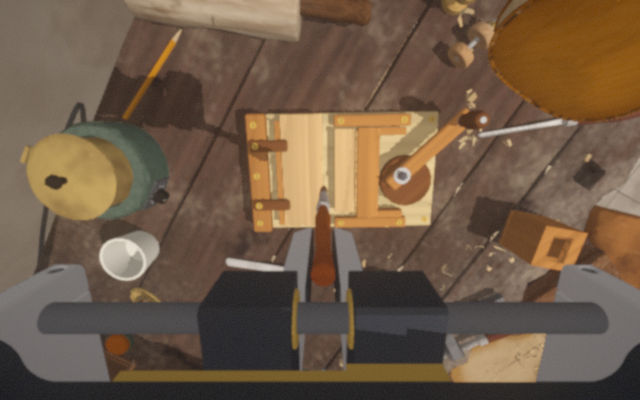

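View pics/s9.png

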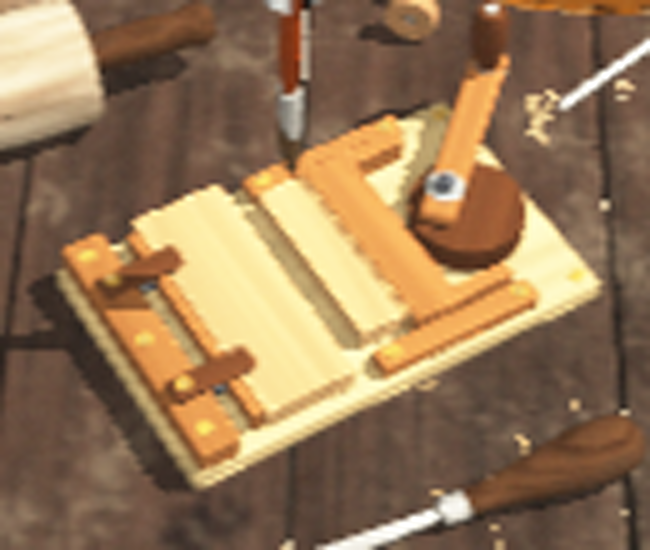

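Run:
```python
from h import *
f=dict(np.load('w9.npz')); crop('w9j',f,240,95,500,240,3)
```

```text
(no output)
```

View pics/w9j.png

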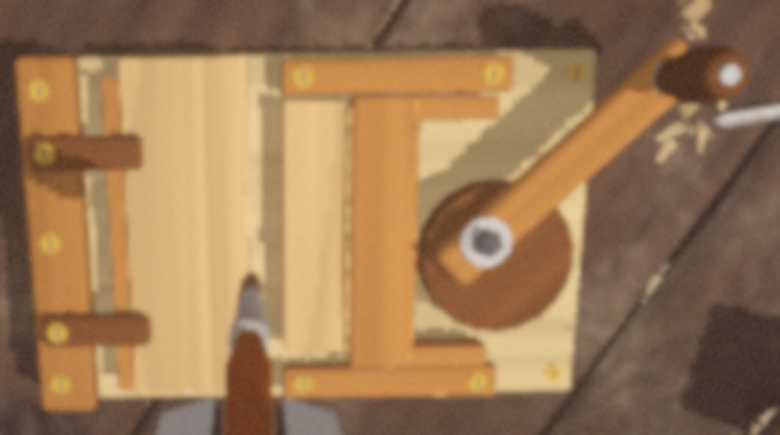

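Run:
```python
from h import *
f=dict(np.load('w9.npz')); J=lambda u,v:(240+u/3,95+v/3)
for n,u,v,z in [('plank t',247,56,.031),('plank m',247,250,.031),('wing t',284,97,.031),('wing b',284,360,.031),('board tr',595,50,.015),('board br',572,390,.015),('bolt',485,242,.055),('knob',731,75,.096),('caul L t',352,100,.033),('caul L b',352,365,.033),('strip topscrew',303,76,.027),('botscrew',304,383,.027)]:
    print(n,px2w(f,*J(u,v),z).round(4))
print('tip', px2w(f,*J(249,275),.134))
```

```text
plank t [ 0.585  -0.0433  0.031 ]
plank m [ 0.4964 -0.0454  0.031 ]
wing t [ 0.5675 -0.0606  0.031 ]
wing b [ 0.442  -0.0648  0.031 ]
board tr [ 0.5919 -0.2058  0.015 ]
board br [ 0.4243 -0.2146  0.015 ]
bolt [ 0.5068 -0.1517  0.055 ]
knob [ 0.5802 -0.2284  0.096 ]
caul L t [ 0.5669 -0.0914  0.033 ]
caul L b [ 0.4408 -0.0982  0.033 ]
strip topscrew [ 0.5769 -0.0691  0.027 ]
botscrew [ 0.4289 -0.0754  0.027 ]
tip [ 0.50591264 -0.04603364  0.134     ]
```

Request:
send_rows([
  [0, 0.0076, 0, 0, 0, -0.7],
  [0, 0, 0.025, 0, 0, 0],
  [0, 0, 0.025, 0, 0, 0],
  [0, 0, 0.015, 0, 0, 0],
  [0, 0, 0, 0, 0, 0],
])

```text
time: 8.73
ee_pos: [0.4969, -0.0435, 0.2018]
tcp_rot: [-3.14, -0.006, 0.047]
ft_force: [0.4, 0.3, 0.3]
width: 0.126
```

Run:
```python
from h import *
to(.498,-.054,.152,.034)
f=grab_frame('wrist'); crop('w10',f,240,100,400,250,4); np.savez('w10.npz',**f)
f=grab_frame('scene'); crop('s10',f,290,170,390,270,6); np.savez('s10.npz',**f)
```

```text
pose [ 0.4969 -0.0435  0.2018] [-3.1396 -0.0065  0.0473] t 8.73 w 0.126 F [0.41 0.34 0.25]
tool delta mm [ 0.2 10.6 49.7]
rotvec deg [-0.12 -0.37  0.76]
```

View pics/w10.png

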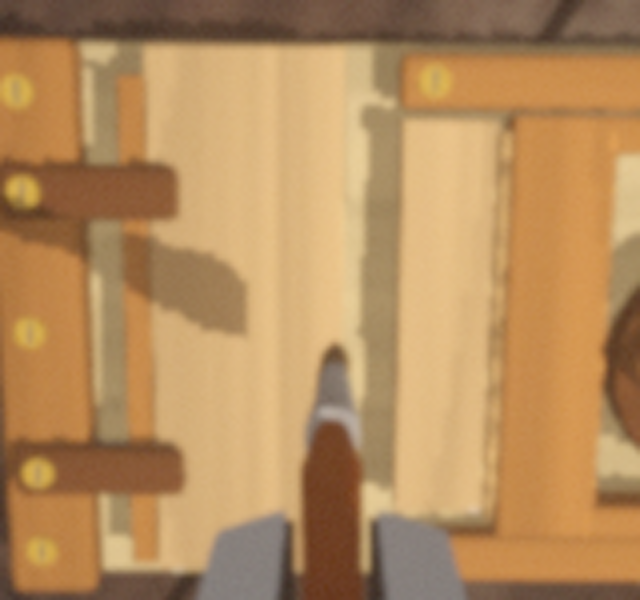

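View pics/s10.png

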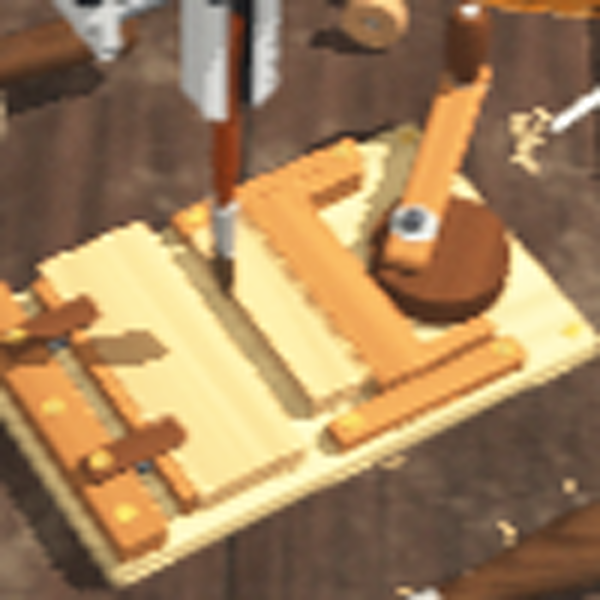

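Run:
```python
from h import *
f=dict(np.load('w10.npz')); J=lambda u,v:(240+u/4,100+v/4)
for n,u,v,z in [('plank t',346,45,.031),('wing t',401,115,.031),('wing b',393,515,.031),('tip',334,352,.069)]: print(n,px2w(f,*J(u,v),z).round(4))
```

```text
plank t [ 0.5852 -0.0429  0.031 ]
wing t [ 0.5667 -0.0597  0.031 ]
wing b [ 0.4445 -0.0649  0.031 ]
tip [ 0.504  -0.0434  0.069 ]
```

Request:
send_rows([
  [0, 0.008, 0, 0, 0, 0.7],
  [0, 0.002, 0, 0, 0, 0],
  [0, 0, 0, 0, 0, 0],
])

```text
time: 9.08
ee_pos: [0.4999, -0.0536, 0.2075]
tcp_rot: [-3.141, -0.013, 0.036]
ft_force: [-0.3, -0.8, -0.9]
width: 0.123
```

Run:
```python
from h import *
to(.498,-.054,.152,.034)
f=grab_frame('wrist'); crop('w11',f,240,100,400,250,4); np.savez('w11.npz',**f)
```

```text
pose [ 0.4999 -0.0536  0.2075] [-3.141  -0.013   0.0355] t 9.08 w 0.123 F [-0.34 -0.83 -0.95]
tool delta mm [-2.6  0.4 55.5]
rotvec deg [-0.04 -0.75  0.09]
```

View pics/w11.png

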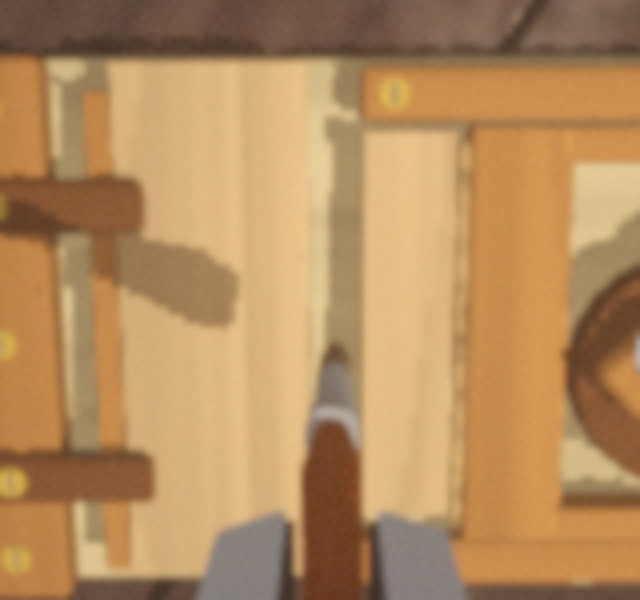

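Request:
send_rows([
  [0, 0, 0.012, 0, -0.7, 0],
  [0, 0, 0.012, 0, 0, 0],
  [0, 0, 0.008, 0, 0, 0],
  [0, 0, 0, 0, 0, 0],
])

```text
time: 9.47
ee_pos: [0.5009, -0.0539, 0.1742]
tcp_rot: [3.141, -0.002, 0.034]
ft_force: [-1.5, -0.3, -0.3]
width: 0.127
```

Run:
```python
from h import *
to(.498,-.054,.152,.034)
```

```text
pose [ 0.5009 -0.0539  0.1742] [ 3.1412e+00 -1.6000e-03  3.4400e-02] t 9.47 w 0.127 F [-1.48 -0.27 -0.26]
tool delta mm [-2.9 -0.  22.1]
rotvec deg [ 0.02 -0.09  0.02]
```

Request:
send_rows([
  [0, 0, 0.008, 0, 0, 0],
  [0, 0, 0.008, 0, 0, 0],
  [0, 0, 0.005, 0, 0, 0],
  [0, 0, 0, 0, 0, 0],
])

```text
time: 9.8
ee_pos: [0.5008, -0.0537, 0.1506]
tcp_rot: [-3.142, -0.0, 0.035]
ft_force: [-0.3, -0.3, 0.0]
width: 0.128
```

Run:
```python
from h import *
to(.498,-.054,.152,.034)
f=grab_frame('wrist'); crop('w12',f,240,100,400,250,4); np.savez('w12.npz',**f)
f=grab_frame('scene'); crop('s12',f,290,170,390,270,6); np.savez('s12.npz',**f)
```

```text
pose [ 0.5008 -0.0537  0.1506] [-3.1416e+00 -2.0000e-04  3.4700e-02] t 9.8 w 0.128 F [-0.35 -0.28  0.01]
tool delta mm [-2.8  0.2 -1.4]
rotvec deg [-0.   -0.01  0.04]
```

View pics/w12.png

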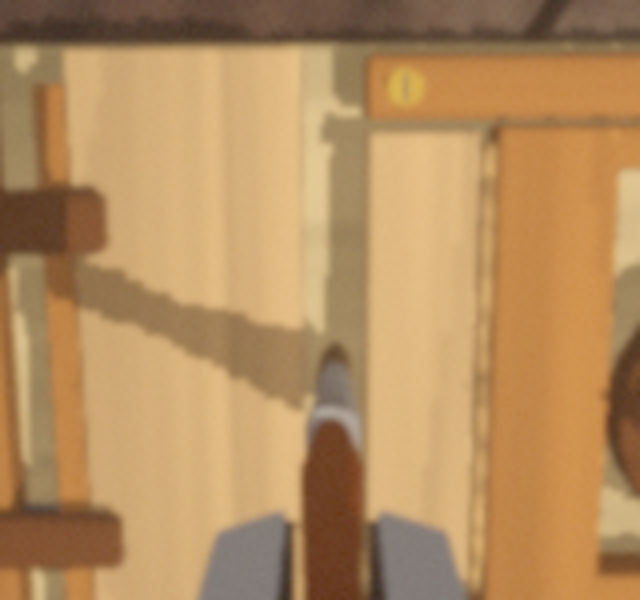

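View pics/s12.png

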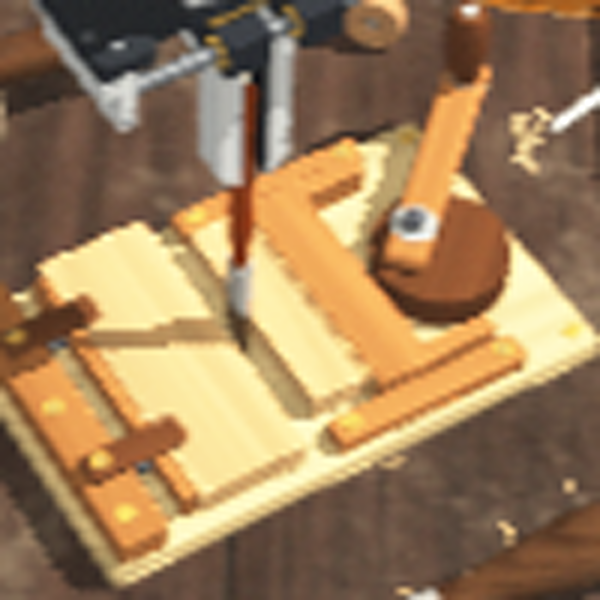

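Request:
send_rows([
  [0, 0, 0.0025, 0, 0, 0],
  [0, 0, 0.001, 0, 0, 0],
  [0, 0, 0, 0, 0, 0],
])

```text
time: 10.15
ee_pos: [0.5017, -0.0537, 0.1486]
tcp_rot: [3.141, -0.003, 0.035]
ft_force: [0.2, -0.1, -0.4]
width: 0.125
```

Run:
```python
from h import *
to(.498,-.054,.152,.034)
s=dict(np.load('s12.npz'))
p=np.array([.5008,-.0537,.1506])
for t in (.128,.133,.138): print(w2px(s,p-[0,0,t]), 6*(w2px(s,p-[-.005,0,t])-[290,170]))
```

```text
pose [ 0.5017 -0.0537  0.1486] [ 3.141e+00 -2.600e-03  3.470e-02] t 10.15 w 0.125 F [ 0.24 -0.14 -0.42]
tool delta mm [-3.7  0.1 -3.5]
rotvec deg [ 0.03 -0.15  0.04]
[330.15234687 226.51122397] [236.01586948 331.91152198]
[330.12853481 227.56514215] [235.88645327 338.24097258]
[330.10485059 228.61340221] [235.7577304  344.53651368]
```

Request:
send_rows([
  [0, 0, -0.015, 0, 0, 0],
  [0, 0, -0.02, 0, 0, 0],
  [0, 0, -0.03, 0, 0, 0],
  [0, 0, -0.03, 0, 0, 0],
  [0, 0, -0.02, 0, 0, 0],
])

```text
time: 10.57
ee_pos: [0.499, -0.0533, 0.2645]
tcp_rot: [-3.14, 0.004, 0.036]
ft_force: [-1.1, 0.2, 0.3]
width: 0.122
```

Run:
```python
from h import *
to(.414,-.3672,.26,-.165);print(observe()['joint_positions'].round(2))
```

```text
pose [ 0.499  -0.0533  0.2645] [-3.1399  0.0045  0.0355] t 10.57 w 0.122 F [-1.06  0.23  0.32]
tool delta mm [-96.1 310.7   4.4]
rotvec deg [-0.07  0.26 11.49]
[ 0.51  0.17 -0.52  1.82  0.09  1.17 -1.57]
```

Request:
send_rows([
  [-0.01, 0.03, 0, 0, 0, 0],
  [-0.0115, 0.037, 0, 0, 0, 0],
  [-0.0115, 0.037, 0, 0, 0, 0],
  [-0.0115, 0.037, 0, 0, 0, 0],
  [-0.0115, 0.037, 0, 0, 0, 0],
])

```text
time: 10.98
ee_pos: [0.4531, -0.2317, 0.2725]
tcp_rot: [3.14, -0.008, 0.05]
ft_force: [1.4, 0.4, -0.5]
width: 0.129
```

Run:
```python
from h import *
to(.414,-.3672,.25,-.165);print(observe()['joint_positions'].round(2))
```

```text
pose [ 0.4531 -0.2317  0.2725] [ 3.14   -0.0082  0.0504] t 10.98 w 0.129 F [ 1.44  0.44 -0.46]
tool delta mm [-46.  133.3  22.4]
rotvec deg [ 0.04 -0.48 12.34]
[ 0.75  0.16 -0.38  1.81  0.06  1.18 -1.16]
```

Request:
send_rows([
  [-0.0115, 0.033, 0, 0, -0.4, 6.2],
  [-0.008, 0.0345, 0, 0, 0, 6.2],
  [-0.004, 0.035, 0, 0, 0, 0],
  [-0.004, 0.025, 0, 0, 0, 0],
  [0, 0, 0, 0, 0, 0],
])

```text
time: 11.4
ee_pos: [0.4084, -0.3707, 0.274]
tcp_rot: [3.137, -0.003, -0.185]
ft_force: [0.6, -0.7, -0.7]
width: 0.127
```

Run:
```python
from h import *
to(.414,-.3672,.24,-.165)
```

```text
pose [ 0.4084 -0.3707  0.274 ] [ 3.1369e+00 -2.7000e-03 -1.8530e-01] t 11.4 w 0.127 F [ 0.64 -0.71 -0.71]
tool delta mm [ 4.8 -4.6 34. ]
rotvec deg [ 0.27 -0.15 -1.16]
```

Request:
send_rows([
  [0.0045, -0.0045, 0.005, 0.3, 0, -1.1],
  [0, 0, 0.015, 0, 0, 0],
  [0, 0, 0.01, 0, 0, 0],
  [0, 0, 0, 0, 0, 0],
])

```text
time: 11.73
ee_pos: [0.4151, -0.3659, 0.2428]
tcp_rot: [-3.14, -0.004, -0.163]
ft_force: [-0.3, 0.1, -0.4]
width: 0.127
```

Run:
```python
from h import *
to(.414,-.3672,.22,-.165)
f=grab_frame('wrist'); crop('w13',f,260,120,380,240,6); np.savez('w13.npz',**f)
f=grab_frame('scene'); crop('s13',f,390,130,480,230,6)
```

```text
pose [ 0.4151 -0.3659  0.2428] [-3.1402 -0.0041 -0.1631] t 11.73 w 0.127 F [-0.27  0.14 -0.37]
tool delta mm [-1.   1.5 22.8]
rotvec deg [-0.08 -0.24  0.11]
```

View pics/w13.png

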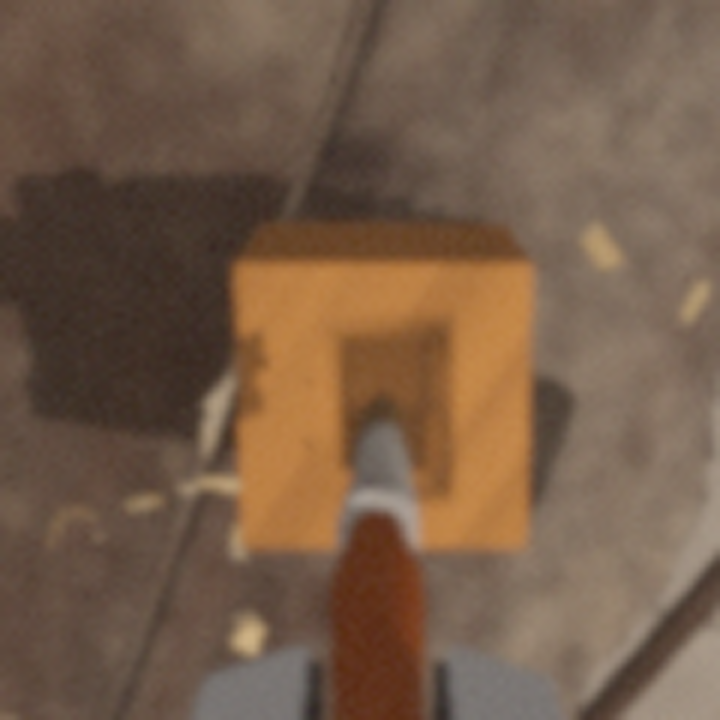

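View pics/s13.png

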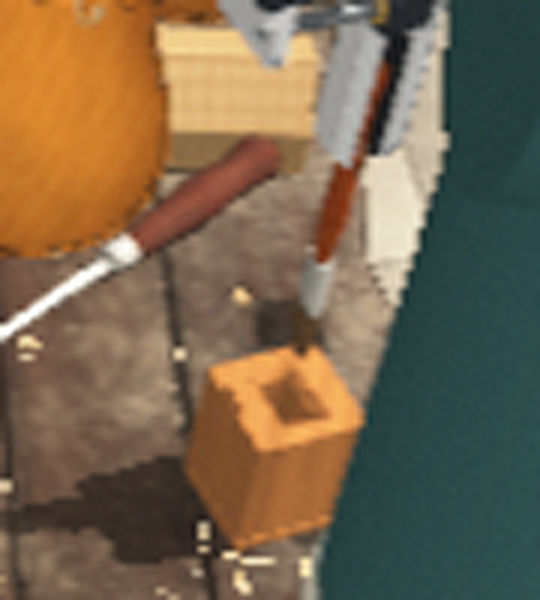

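Request:
send_rows([
  [-0.001, 0.0013, 0.003, 0, 0, 0],
  [0, 0, 0.01, 0, 0, 0],
  [0, 0, 0.006, 0, 0, 0],
  [0, 0, 0, 0, 0, 0],
])

```text
time: 12.17
ee_pos: [0.4157, -0.3669, 0.2255]
tcp_rot: [3.141, -0.008, -0.161]
ft_force: [-0.7, -0.2, -0.7]
width: 0.127
```

Run:
```python
from h import *
to(.414,-.3672,.2,-.165)
f=grab_frame('wrist'); crop('w14',f,260,120,380,240,6); np.savez('w14.npz',**f)
f=grab_frame('scene'); crop('s14',f,390,130,480,230,6)
```

```text
pose [ 0.4157 -0.3669  0.2255] [ 3.1406 -0.0078 -0.1609] t 12.17 w 0.127 F [-0.7  -0.18 -0.7 ]
tool delta mm [-1.8  0.6 25.5]
rotvec deg [ 0.06 -0.45  0.24]
```

View pics/w14.png

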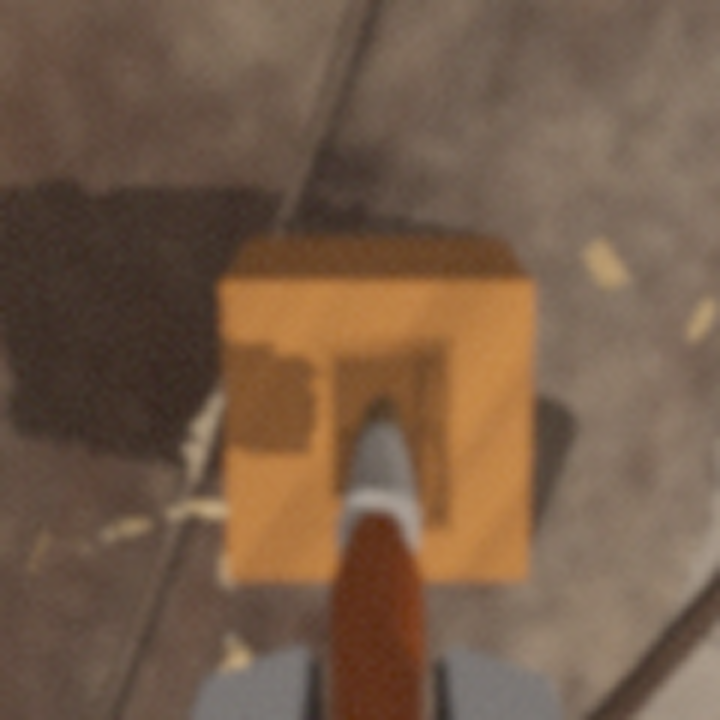

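View pics/s14.png

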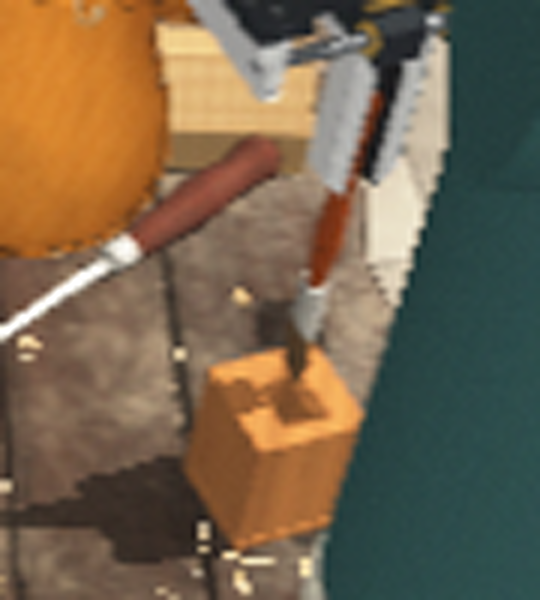

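Request:
send_rows([
  [-0.0012, 0.0006, 0.004, 0, 0, 0],
  [0, 0, 0.01, 0, 0, 0],
  [0, 0, 0.008, 0, 0, 0],
  [0, 0, 0, 0, 0, 0],
])

```text
time: 12.6
ee_pos: [0.4149, -0.3679, 0.2028]
tcp_rot: [3.14, -0.009, -0.161]
ft_force: [0.5, -0.4, -0.8]
width: 0.128
```

Run:
```python
from h import *
to(.414,-.3672,.2,-.165)
f=grab_frame('wrist'); crop('w15',f,260,120,380,240,6); np.savez('w15.npz',**f)
f=grab_frame('scene'); crop('s15',f,390,130,480,230,6)
```

```text
pose [ 0.4149 -0.3679  0.2028] [ 3.1396 -0.0094 -0.1612] t 12.6 w 0.128 F [ 0.54 -0.38 -0.78]
tool delta mm [-1.  -0.5  2.8]
rotvec deg [ 0.11 -0.54  0.22]
```

View pics/w15.png

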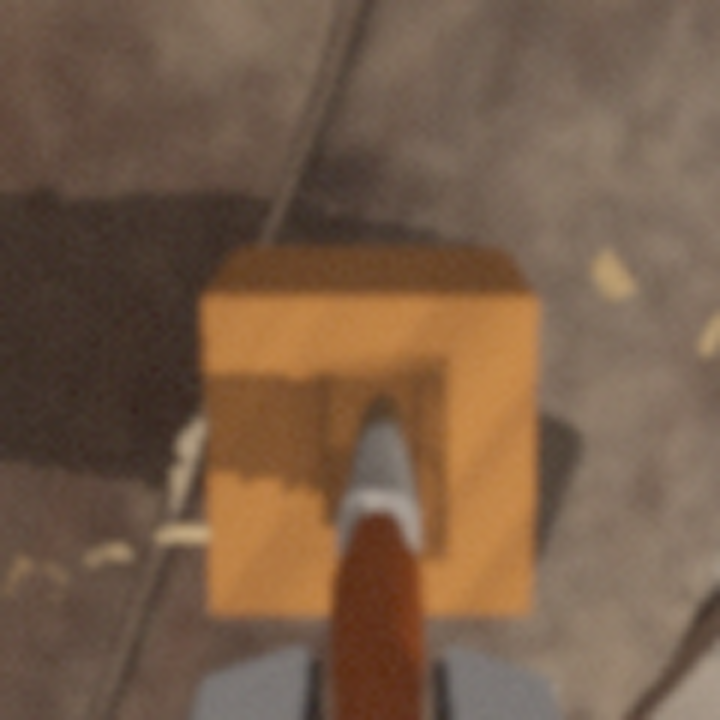

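View pics/s15.png

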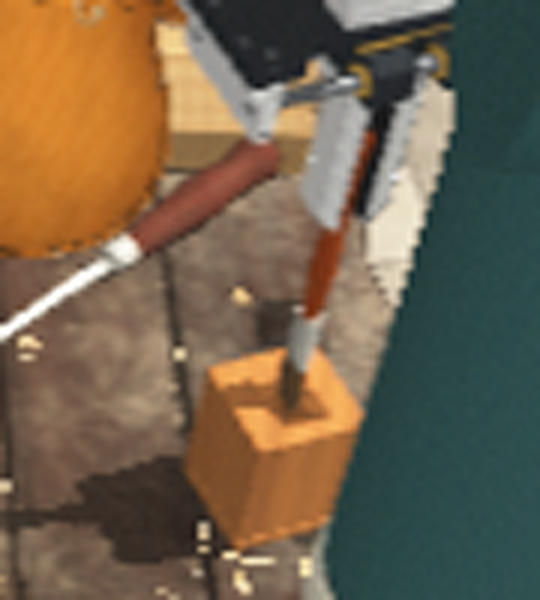

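Request:
send_rows([
  [-0.001, -0.0005, 0.006, 0, -0.5, 0],
  [0, 0, 0.008, 0, 0, 0],
  [0, 0, 0.008, 0, 0, 0],
  [0, 0, 0, 0, 0, 0],
])

```text
time: 13.03
ee_pos: [0.4147, -0.3677, 0.1806]
tcp_rot: [3.138, -0.002, -0.161]
ft_force: [-1.1, 0.3, -0.2]
width: 0.128
```

Run:
```python
from h import *
to(.414,-.3672,.143,-.165)
```

```text
pose [ 0.4147 -0.3677  0.1806] [ 3.1384e+00 -1.6000e-03 -1.6110e-01] t 13.03 w 0.128 F [-1.07  0.33 -0.16]
tool delta mm [-0.8 -0.5 37.5]
rotvec deg [ 0.18 -0.09  0.22]
```

Request:
send_rows([
  [-0.0005, -0.0003, 0.008, 0.2, 0, 0],
  [0, 0, 0.009, 0, 0, 0],
  [0, 0, 0.009, 0, 0, 0],
  [0, 0, 0.006, 0, 0, 0],
  [0, 0, 0, 0, 0, 0],
])

```text
time: 13.45
ee_pos: [0.414, -0.367, 0.1443]
tcp_rot: [-3.14, -0.001, -0.161]
ft_force: [-0.3, -0.3, -0.6]
width: 0.128
```

Run:
```python
from h import *
to(.414,-.3672,.143,-.165)
```

```text
pose [ 0.414  -0.367   0.1443] [-3.1403e+00 -8.0000e-04 -1.6110e-01] t 13.45 w 0.128 F [-0.3  -0.28 -0.62]
tool delta mm [0.1 0.2 1.3]
rotvec deg [-0.08 -0.05  0.23]
```

Request:
send_rows([
  [0, 0, 0.0015, 0, 0, 0],
  [0, 0, 0, 0, 0, 0],
])

```text
time: 13.62
ee_pos: [0.4138, -0.3669, 0.1422]
tcp_rot: [-3.14, -0.0, -0.161]
ft_force: [0.5, -0.3, -0.3]
width: 0.13
```

Request:
send_rows([
  [0, 0, 0, 0, 0, 0],
  [0, 0, 0, 0, 0, 0],
  [0, 0, 0, 0, 0, 0],
  [0, 0, 0, 0, 0, 0],
  [0, 0, 0, 0, 0, 0],
], fingers=0.6)

```text
time: 14.03
ee_pos: [0.4145, -0.3674, 0.1435]
tcp_rot: [-3.141, -0.002, -0.161]
ft_force: [-0.1, -0.2, 0.4]
width: 0.446
```

Request:
send_rows([
  [0, 0, 0, 0, 0, 0],
  [0, 0, 0, 0, 0, 0],
  [0, 0, 0, 0, 0, 0],
])

```text
time: 14.28
ee_pos: [0.4146, -0.3676, 0.1439]
tcp_rot: [-3.141, -0.003, -0.161]
ft_force: [-0.9, 0.3, 0.9]
width: 0.597
```

Run:
```python
from h import *
to(.414,-.3672,.26,-.165)
f=grab_frame('wrist'); save('w16',f)
f=grab_frame('scene'); crop('s16',f,390,130,480,230,6)
```

```text
pose [ 0.4146 -0.3676  0.1439] [-3.1414e+00 -2.5000e-03 -1.6120e-01] t 14.28 w 0.597 F [-0.87  0.34  0.88]
tool delta mm [  -0.4   -0.3 -116.1]
rotvec deg [-0.01 -0.14  0.22]
```

View pics/w16.png

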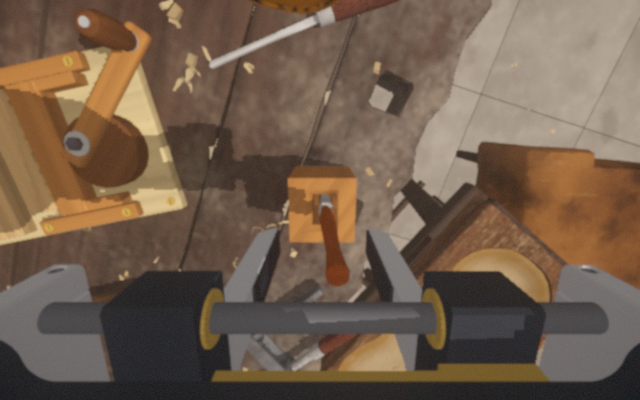

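View pics/s16.png

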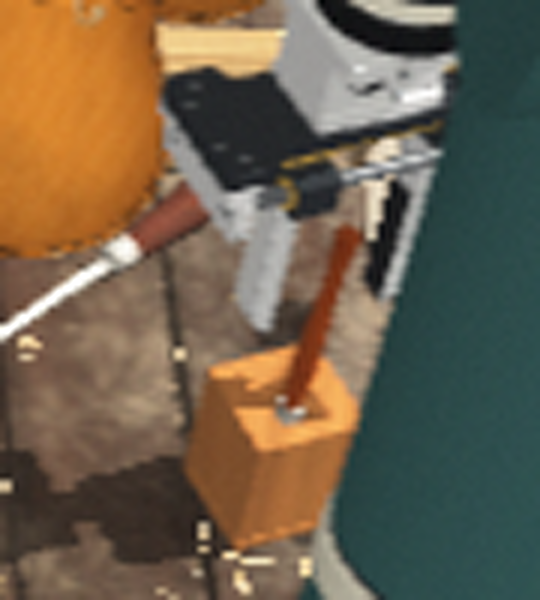

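Request:
send_rows([
  [0, 0, -0.02, 0, 0, 0],
  [0, 0, -0.03, 0, 0, 0],
  [0, 0, -0.035, 0, 0, 0],
  [0, 0, -0.03, 0, 0, 0],
  [0, 0, 0, 0, 0, 0],
])

```text
time: 14.8
ee_pos: [0.4132, -0.3664, 0.2617]
tcp_rot: [-3.138, 0.002, -0.161]
ft_force: [1.5, 0.0, -0.4]
width: 0.6
```

Run:
```python
from h import *
to(.5805,-.228,.2,.035)
f=grab_frame('wrist'); save('w17',f); np.savez('w17.npz',**f)
f=grab_frame('top'); np.savez('t17.npz',**f); crop('t17',f,260,130,480,260,3.6)
```

```text
pose [ 0.4132 -0.3664  0.2617] [-3.1381e+00  1.7000e-03 -1.6060e-01] t 14.8 w 0.6 F [ 1.48  0.02 -0.37]
tool delta mm [ 143.1 -163.2   62. ]
rotvec deg [ -0.21   0.08 -11.21]
```

View pics/w17.png

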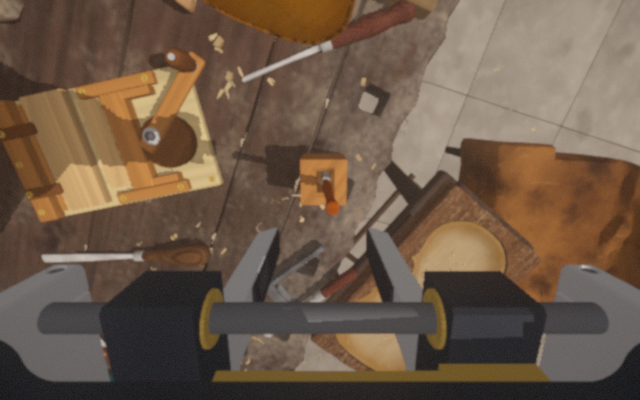

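View pics/t17.png

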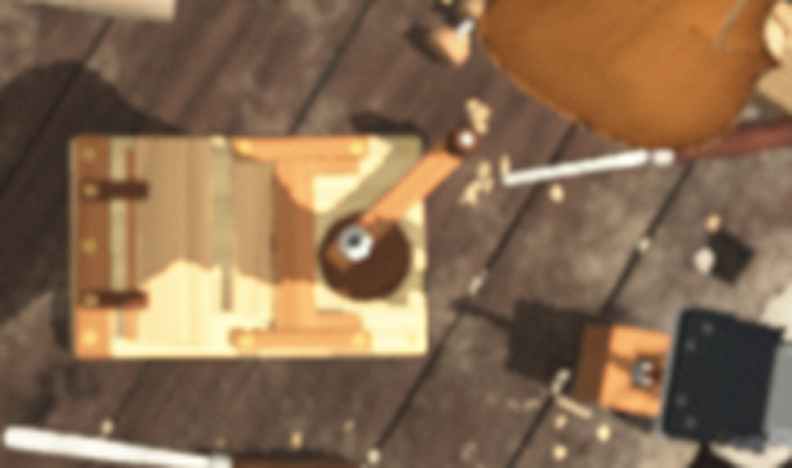

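Request:
send_rows([
  [0.024, -0.027, 0, 0, 0, -5.6],
  [0.0265, -0.025, 0, 0, 0, -5.6],
  [0.029, -0.022, 0, 0, 0, 0],
  [0.029, -0.022, 0, 0, 0, 0],
  [0.02, -0.015, 0, 0, 0, 0],
])

```text
time: 15.32
ee_pos: [0.542, -0.2585, 0.251]
tcp_rot: [-3.133, 0.012, 0.032]
ft_force: [0.0, -0.5, -0.4]
width: 0.6
```

Run:
```python
from h import *
to(.5805,-.228,.15,.035);print(observe()['joint_positions'].round(2))
f=grab_frame('wrist'); save('w18',f); np.savez('w18.npz',**f)
```

```text
pose [ 0.542  -0.2585  0.251 ] [-3.133   0.0117  0.0322] t 15.32 w 0.6 F [ 0.01 -0.47 -0.35]
tool delta mm [ 40.6 -28.4 100.8]
rotvec deg [-0.5   0.67 -0.16]
[ 0.67  0.37 -0.36  1.6   0.13  1.21 -1.25]
```

View pics/w18.png

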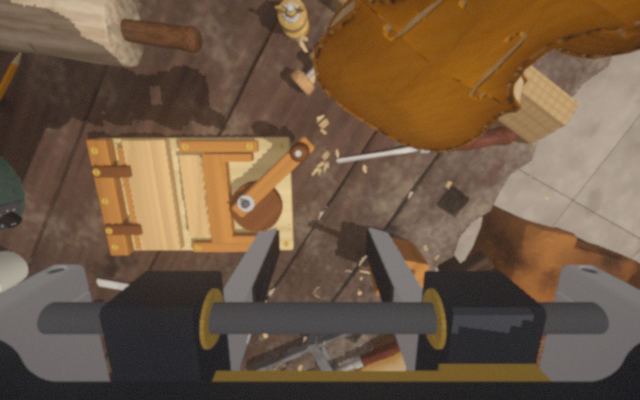

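Run:
```python
from h import *
f=dict(np.load('w18.npz')); t=dict(np.load('t17.npz'))
crop('w18k',f,210,110,330,230,6)
print('violin',px2w(f,365,138,.08),px2w(f,317,70,.08), tri(t,(260+618/3.6,130+148/3.6),f,(405,150)))
```

```text
violin [ 0.59890012 -0.30392974  0.08      ] [ 0.66992275 -0.24623945  0.08      ] (array([ 0.58454066, -0.35595726,  0.05018133]), np.float64(0.0036967537553229354))
```

View pics/w18k.png

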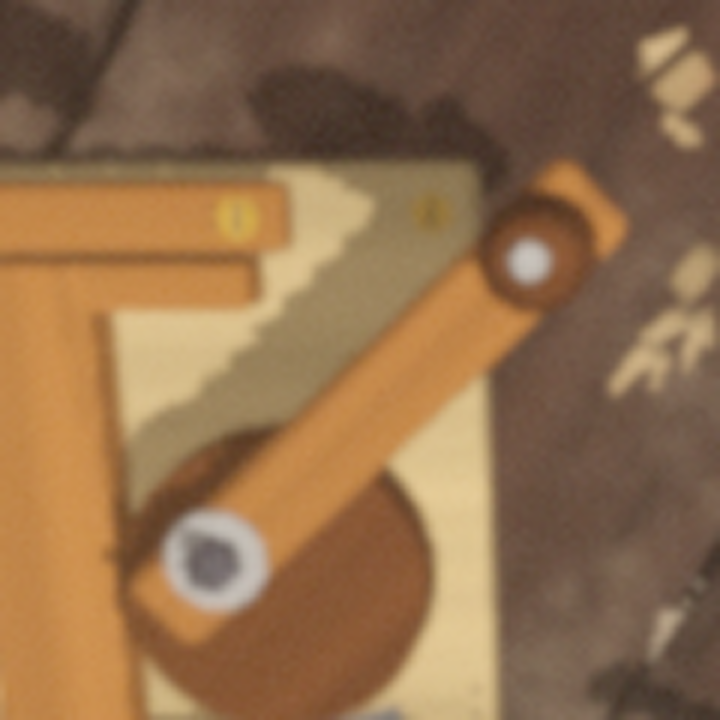

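Run:
```python
from h import *
f=dict(np.load('w18.npz'))
k=px2w(f,210+528/6,110+260/6,.096); b=px2w(f,210+214/6,110+560/6,.055)
print(k,b,k-b,np.hypot(*(k-b)[:2]),np.degrees(np.arctan2((k-b)[1],(k-b)[0])))
e=px2w(f,210+600/6,110+192/6,.048);print('arm end',e)
```

```text
[ 0.58041601 -0.22779313  0.096     ] [ 0.50762531 -0.15551633  0.055     ] [ 0.0727907  -0.07227681  0.041     ] 0.1025788632027098 -44.79703274416151
arm end [ 0.58982612 -0.23869998  0.048     ]
```

Request:
send_rows([
  [0.025, -0.017, 0.01, -0.5, 0.6, 0],
  [0.015, -0.012, 0.02, 0, 0, 0],
  [0, 0, 0.03, 0, 0, 0],
  [0, 0, 0.03, 0, 0, 0],
  [0, 0, 0, 0, 0, 0],
])

```text
time: 15.78
ee_pos: [0.5853, -0.218, 0.1508]
tcp_rot: [-3.136, 0.005, 0.042]
ft_force: [-0.6, -0.1, -0.9]
width: 0.6
```

Run:
```python
from h import *
to(.5803,-.2278,.12,.035);print(observe()['joint_positions'].round(2))
f=grab_frame('wrist'); crop('w19',f,200,120,440,300,3.3); np.savez('w19.npz',**f)
```

```text
pose [ 0.5853 -0.218   0.1508] [-3.136   0.0046  0.0419] t 15.78 w 0.6 F [-0.56 -0.11 -0.93]
tool delta mm [-5.3  9.8 30.7]
rotvec deg [-0.32  0.27  0.4 ]
[ 0.58  0.5  -0.36  1.65  0.19  1.03 -1.37]
```

View pics/w19.png

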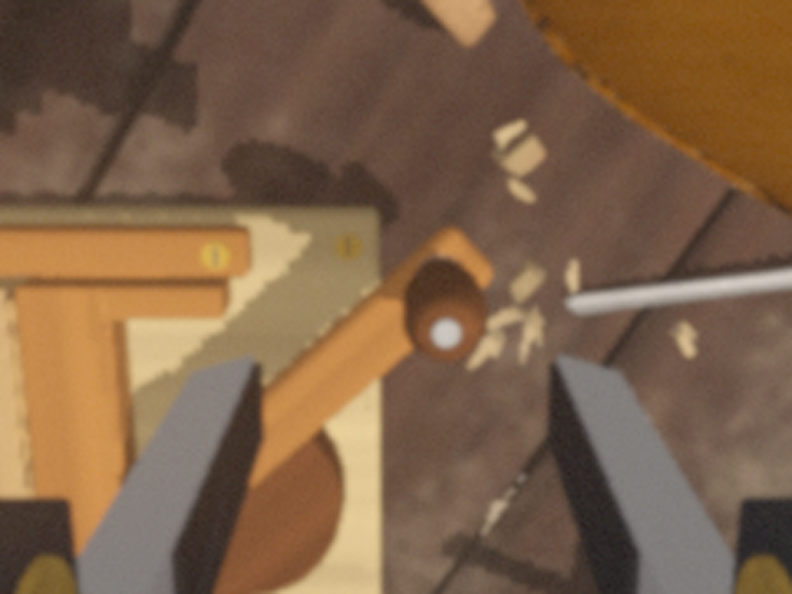

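Run:
```python
from h import *
f=dict(np.load('w19.npz'))
print(px2w(f,200+446/3.3,120+333/3.3,.096))
```

```text
[ 0.58055073 -0.22792905  0.096     ]
```

Request:
send_rows([
  [-0.005, 0.009, 0, -0.3, 0.2, 0.4],
  [0, 0.001, 0.015, 0, 0, 0],
  [0, 0, 0, 0, 0, 0],
])

```text
time: 16.08
ee_pos: [0.5815, -0.2312, 0.1413]
tcp_rot: [3.139, -0.003, 0.033]
ft_force: [-1.7, 0.9, 0.9]
width: 0.601
```

Run:
```python
from h import *
to(.5803,-.2278,.058,.035)
f=grab_frame('wrist'); crop('w20',f,200,120,440,300,3.3); np.savez('w20.npz',**f)
```

```text
pose [ 0.5815 -0.2312  0.1413] [ 3.1393e+00 -2.9000e-03  3.2800e-02] t 16.08 w 0.601 F [-1.71  0.88  0.88]
tool delta mm [-1.3 -3.7 83.3]
rotvec deg [ 0.13 -0.17 -0.13]
```

View pics/w20.png

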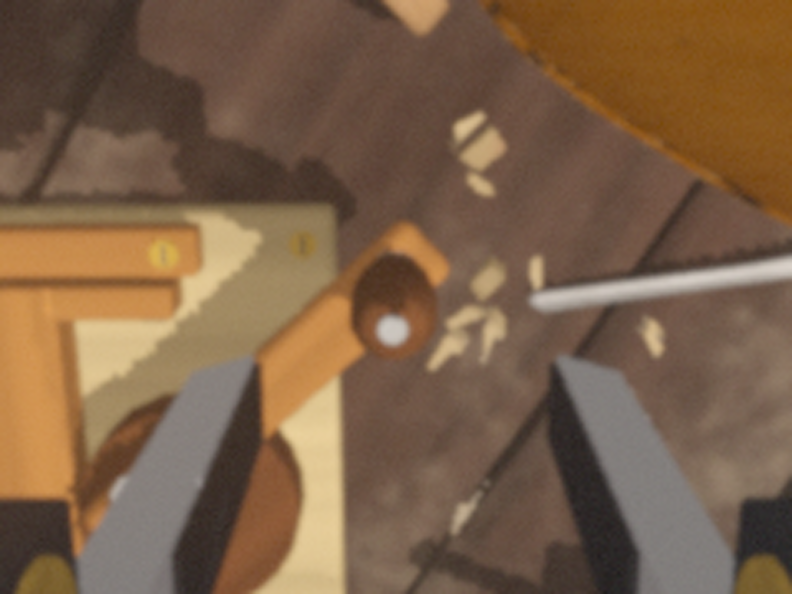

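Request:
send_rows([
  [-0.001, -0.003, 0.01, 0, 0, 0],
  [0, 0, 0.02, 0, 0, 0],
  [0, 0, 0.02, 0, 0, 0],
  [0, 0, 0.015, 0, 0, 0],
  [0, 0, 0, 0, 0, 0],
])

```text
time: 16.55
ee_pos: [0.5839, -0.2322, 0.0828]
tcp_rot: [3.133, -0.015, 0.029]
ft_force: [-1.0, 0.3, 0.9]
width: 0.6
```

Run:
```python
from h import *
to(.5803,-.2278,.058,.035)
```

```text
pose [ 0.5839 -0.2322  0.0828] [ 3.1325 -0.0148  0.0287] t 16.55 w 0.6 F [-1.03  0.26  0.93]
tool delta mm [-3.8 -4.7 24.7]
rotvec deg [ 0.52 -0.85 -0.37]
```

Request:
send_rows([
  [-0.0035, -0.0045, 0.006, 0.5, -0.8, 0],
  [0, 0, 0.01, 0, 0, 0],
  [0, 0, 0.006, 0, 0, 0],
  [0, 0, 0, 0, 0, 0],
])

```text
time: 16.88
ee_pos: [0.5812, -0.2279, 0.0622]
tcp_rot: [3.141, -0.003, 0.028]
ft_force: [0.1, 0.1, -0.9]
width: 0.6
```

Run:
```python
from h import *
to(.5803,-.2278,.058,.035)
f=grab_frame('wrist'); crop('w21',f,200,120,440,300,3.3); np.savez('w21.npz',**f)
```

```text
pose [ 0.5812 -0.2279  0.0622] [ 3.1406e+00 -2.8000e-03  2.8100e-02] t 16.88 w 0.6 F [ 0.1   0.09 -0.92]
tool delta mm [-0.9 -0.1  4.2]
rotvec deg [ 0.06 -0.16 -0.39]
```

View pics/w21.png

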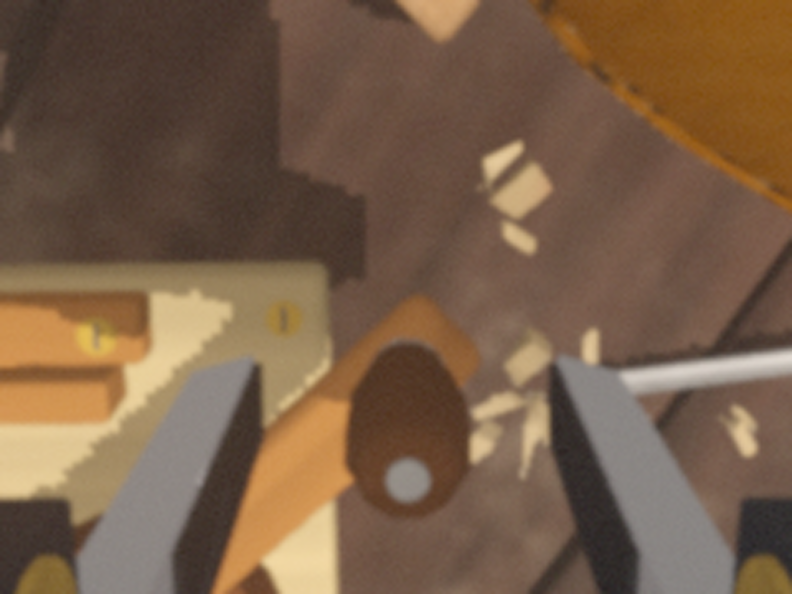

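Request:
send_rows([
  [-0.001, 0, 0.004, 0, 0, -0.3],
  [0, 0, 0, 0, 0, 0],
  [0, 0, 0, 0, 0, 0],
  [0, 0, 0, 0, 0, 0],
  [0, 0, 0, 0, 0, 0],
], fingers=0)

```text
time: 17.35
ee_pos: [0.5812, -0.2285, 0.0598]
tcp_rot: [3.139, -0.005, 0.034]
ft_force: [-0.0, -0.2, -0.3]
width: 0.282
```

Request:
send_rows([
  [0, 0, 0, 0, 0, 0],
  [0, 0, 0, 0, 0, 0],
  [0, 0, 0, 0, 0, 0],
])

```text
time: 17.6
ee_pos: [0.5812, -0.2284, 0.06]
tcp_rot: [3.139, -0.005, 0.034]
ft_force: [-0.6, -0.3, -1.8]
width: 0.236
```

Run:
```python
from h import *
to(.5803,-.2278,.058,.035)
f=grab_frame('wrist'); crop('w22',f,200,120,440,300,3.3)
```

```text
pose [ 0.5812 -0.2284  0.06  ] [ 3.1394 -0.0052  0.0338] t 17.6 w 0.236 F [-0.55 -0.34 -1.76]
tool delta mm [-0.9 -0.6  2. ]
rotvec deg [ 0.12 -0.3  -0.07]
```

View pics/w22.png

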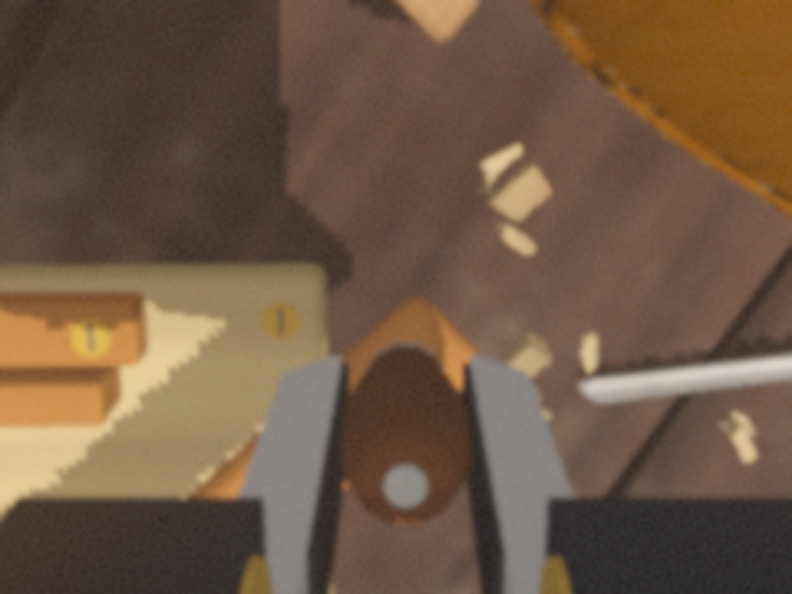

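```bash
cat >> h.py <<'E'
PV=np.array([.5065,-.1545])
def arc(n,step=5.,end=-178.3,z=.059,yaw=.035,r=.105):
    o=observe(); p=o['ee_pos']; M=R.from_euler('xyz',o['tcp_rot']).as_matrix()
    d=p[:2]-PV; a=np.degrees(np.arctan2(d[1],d[0])); a=a-360 if a>90 else a
    print('t',round(o['time'],2),'ang',round(a,1),'r mm',round(np.hypot(*d)*1000,1),'z',p[2].round(4),'rpy',o['tcp_rot'].round(3),'F',o['ft_force'].round(1),'T',o['ft_torque'].round(2),'w',round(o['width'],3))
    T=R.from_euler('xyz',[np.pi,0,yaw]).as_matrix()
    print('rot',np.degrees(R.from_matrix(M.T@T).as_rotvec()).round(1))
    prev=p
    for i in range(n):
        a=max(a-step,end); q=np.array([*(PV+r*np.array([np.cos(np.radians(a)),np.sin(np.radians(a))])),z])
        print(round(a,1),(M.T@(q-prev)*1000).round(1)); prev=q
E
python3 -c "
from h import *
arc(5)"
```

```text
t 17.65 ang -44.7 r mm 105.1 z 0.06 rpy [ 3.139 -0.005  0.034] F [-0.6  0.2 -1.1] T [-0.01 -0.04  0.02] w 0.236
rot [ 0.1 -0.3 -0.1]
-49.7 [-7.   6.   0.9]
-54.7 [-7.4  5.4 -0. ]
-59.7 [-7.9  4.7 -0. ]
-64.7 [-8.2  4.  -0. ]
-69.7 [-8.6  3.3 -0. ]
```

Request:
send_rows([
  [-0.007, 0.006, 0.001, 0, -0.3, 0],
  [-0.0074, 0.0054, 0, 0, 0, 0],
  [-0.0079, 0.0047, 0, 0, 0, 0],
])

```text
time: 17.9
ee_pos: [0.5605, -0.2445, 0.0599]
tcp_rot: [3.14, -0.002, 0.037]
ft_force: [-0.0, 1.7, 0.2]
width: 0.232
```

```bash
python3 -c "
from h import *
arc(5)"
```

```text
t 17.9 ang -59.0 r mm 105.0 z 0.0599 rpy [ 3.14e+00 -2.00e-03  3.70e-02] F [-0.   1.7  0.2] T [ 0.61 -0.01  0.02] w 0.232
rot [ 0.1 -0.1  0.1]
-64.0 [-8.2  4.1  0.9]
-69.0 [-8.5  3.3 -0. ]
-74.0 [-8.8  2.6 -0. ]
-79.0 [-9.   1.8 -0. ]
-84.0 [-9.1  1.  -0. ]
```

Tracking well.

Request:
send_rows([
  [-0.0082, 0.0041, 0.0005, 0, 0, 0],
  [-0.0085, 0.0033, 0, 0, 0, 0],
  [-0.0088, 0.0026, 0, 0, 0, 0],
  [-0.009, 0.0018, 0, 0, 0, 0],
  [-0.0091, 0.001, 0, 0, 0, 0],
])

```text
time: 18.32
ee_pos: [0.5133, -0.2592, 0.0597]
tcp_rot: [-3.141, -0.002, 0.037]
ft_force: [1.3, 7.4, 2.7]
width: 0.233
```

```bash
python3 -c "
from h import *
arc(5)"
```

```text
t 18.32 ang -86.3 r mm 104.9 z 0.0597 rpy [-3.141e+00 -2.000e-03  3.700e-02] F [1.3 7.4 2.7] T [ 1.85 -0.29  0.  ] w 0.233
rot [-0.1 -0.1  0.1]
-91.3 [-9.2 -0.1  0.7]
-96.3 [-9.1 -0.9 -0. ]
-101.3 [-9.  -1.7 -0. ]
-106.3 [-8.8 -2.5 -0. ]
-111.3 [-8.6 -3.3 -0. ]
```

Request:
send_rows([
  [-0.0092, -0.0006, 0.0005, 0, 0, 0],
  [-0.0091, -0.0011, 0, 0, 0, 0],
  [-0.009, -0.0017, 0, 0, 0, 0],
  [-0.0088, -0.0025, 0, 0, 0, 0],
  [-0.0086, -0.0033, 0, 0, 0, 0],
])

```text
time: 18.73
ee_pos: [0.4652, -0.2508, 0.0598]
tcp_rot: [-3.139, -0.006, 0.037]
ft_force: [5.4, 7.0, -0.8]
width: 0.236
```

```bash
python3 -c "
from h import *
arc(5)
f=grab_frame('scene'); crop('s23',f,270,150,450,280,4)"
```

```text
t 18.73 ang -113.2 r mm 104.8 z 0.0598 rpy [-3.139 -0.006  0.037] F [ 5.4  7.  -0.8] T [ 1.84 -1.33 -0.01] w 0.236
rot [-0.2 -0.4  0.1]
-118.2 [-8.2 -4.1  0.7]
-123.2 [-7.7 -5.  -0. ]
-128.2 [-7.2 -5.6 -0. ]
-133.2 [-6.7 -6.2 -0. ]
-138.2 [-6.2 -6.8 -0. ]
```

View pics/s23.png

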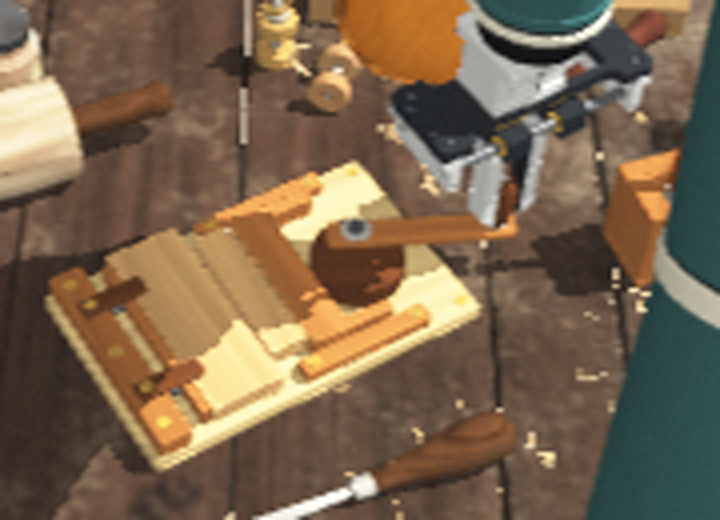

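Request:
send_rows([
  [-0.008, -0.0046, 0.0005, 0, -0.3, 0],
  [-0.0077, -0.005, 0, 0, 0, 0],
  [-0.0072, -0.0056, 0, 0, 0, 0],
  [-0.0067, -0.0062, 0, 0, 0, 0],
  [-0.0062, -0.0068, 0, 0, 0, 0],
])

```text
time: 19.2
ee_pos: [0.4269, -0.2227, 0.06]
tcp_rot: [-3.139, -0.008, 0.037]
ft_force: [9.2, 2.9, -7.7]
width: 0.24
```

```bash
python3 -c "
from h import *
arc(5)"
```

```text
t 19.2 ang -139.4 r mm 104.8 z 0.06 rpy [-3.139 -0.008  0.037] F [ 9.2  2.9 -7.7] T [ 0.88 -2.37  0.  ] w 0.24
rot [-0.1 -0.5  0.1]
-144.4 [-5.5 -7.3  0.9]
-149.4 [-4.7 -7.9 -0. ]
-154.4 [-4.  -8.2 -0. ]
-159.4 [-3.3 -8.6 -0. ]
-164.4 [-2.5 -8.8  0. ]
```

Request:
send_rows([
  [-0.005, -0.0075, 0.001, 0, -0.4, 0],
  [-0.0047, -0.0079, 0, 0, 0, 0],
  [-0.004, -0.0082, 0, 0, 0, 0],
  [-0.0033, -0.0086, 0, 0, 0, 0],
])

```text
time: 19.53
ee_pos: [0.4091, -0.193, 0.0601]
tcp_rot: [3.14, -0.01, 0.034]
ft_force: [8.9, -1.9, -11.9]
width: 0.238
```

```bash
python3 -c "
from h import *
arc(5)
f=grab_frame('scene'); crop('s24',f,270,150,450,280,4)
f=grab_frame('wrist'); save('w24',f)"
```

```text
t 19.53 ang -158.4 r mm 104.7 z 0.0601 rpy [ 3.14  -0.01   0.034] F [  8.9  -1.9 -11.9] T [-0.33 -2.17 -0.02] w 0.238
rot [ 0.1 -0.5 -0. ]
-163.4 [-2.9 -8.7  1.1]
-168.4 [-1.9 -9.  -0. ]
-173.4 [-1.1 -9.1 -0. ]
-178.3 [-0.3 -9.  -0. ]
-178.3 [0. 0. 0.]
```

View pics/w24.png

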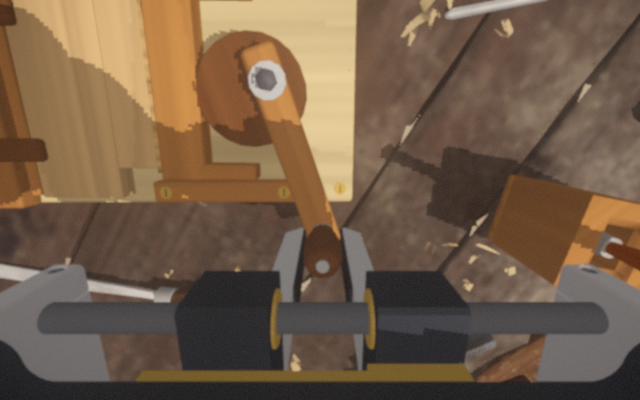

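View pics/s24.png

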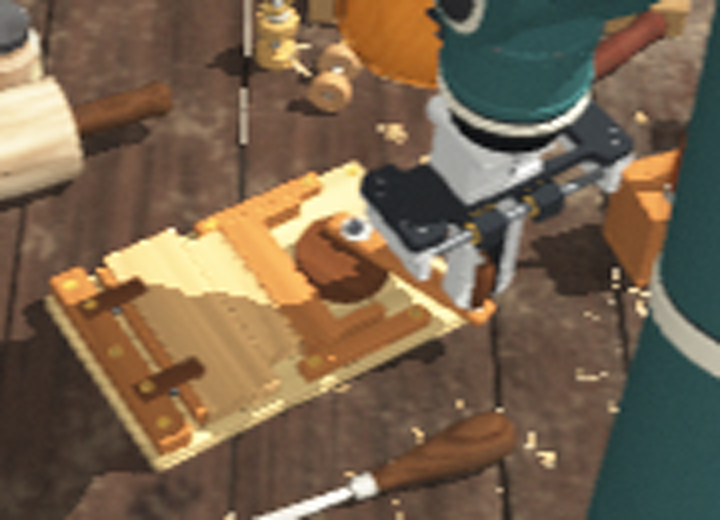

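Request:
send_rows([
  [-0.0023, -0.0088, 0.002, 0, -0.4, 0],
  [-0.0015, -0.009, 0.0005, 0, 0, 0],
  [-0.0008, -0.0091, 0, 0, 0, 0],
])

```text
time: 19.88
ee_pos: [0.4031, -0.1703, 0.0597]
tcp_rot: [3.134, -0.005, 0.03]
ft_force: [0.1, -5.8, 5.8]
width: 0.235
```

```bash
python3 -c "
from h import *
arc(3)"
```

```text
t 19.88 ang -171.3 r mm 104.6 z 0.0597 rpy [ 3.134 -0.005  0.03 ] F [ 0.1 -5.8  5.8] T [-1.1   0.08 -0.08] w 0.235
rot [ 0.4 -0.3 -0.3]
-176.3 [-1.1 -9.1  0.6]
-178.3 [-0.1 -3.6 -0. ]
-178.3 [0. 0. 0.]
```

Request:
send_rows([
  [-0.0004, -0.0075, 0, 0.3, 0, 0],
  [0, -0.005, 0, 0, 0, 0],
  [0, -0.001, 0, 0, 0, 0],
])

```text
time: 20.13
ee_pos: [0.4018, -0.158, 0.0601]
tcp_rot: [3.136, -0.009, 0.029]
ft_force: [7.1, -1.8, -10.9]
width: 0.236
```

```bash
python3 -c "
from h import *
arc(3)
f=grab_frame('wrist'); save('w25',f); np.savez('w25.npz',**f)
f=grab_frame('top'); crop('t25',f,260,130,480,260,3.6); np.savez('t25.npz',**f)
f=grab_frame('scene'); crop('s25',f,270,150,450,280,4)"
```

```text
t 20.13 ang -178.1 r mm 104.7 z 0.0601 rpy [ 3.136 -0.009  0.029] F [  7.1  -1.8 -10.9] T [-0.48 -1.64  0.  ] w 0.236
rot [ 0.3 -0.5 -0.4]
-178.3 [-0.3 -0.4  1.1]
-178.3 [0. 0. 0.]
-178.3 [0. 0. 0.]
```

View pics/w25.png

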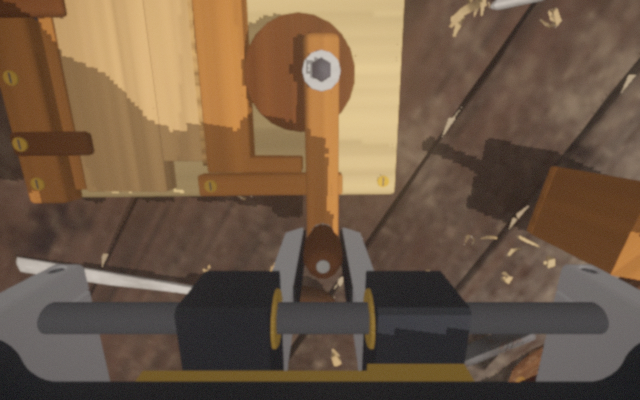

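View pics/t25.png

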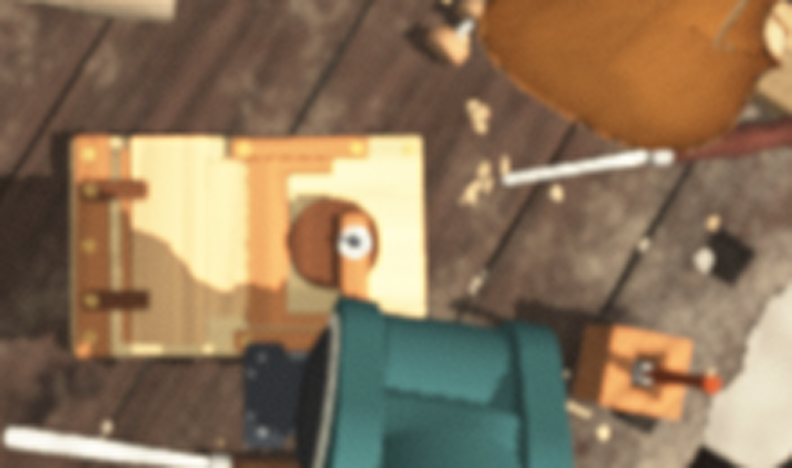

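View pics/s25.png

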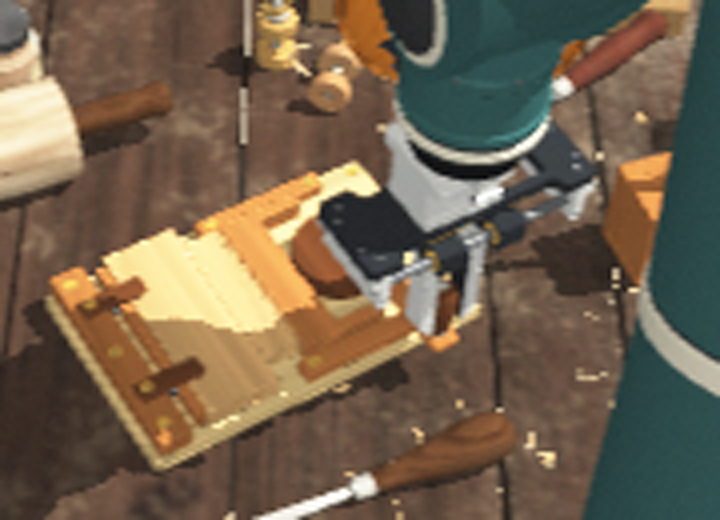

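Request:
send_rows([
  [0.0003, -0.0015, 0.0012, 0.2, -0.3, 0],
])

```text
time: 20.37
ee_pos: [0.4019, -0.1574, 0.0591]
tcp_rot: [3.14, -0.004, 0.028]
ft_force: [-5.6, -3.7, 24.8]
width: 0.236
```

```bash
python3 -c "
from h import *
arc(1)
for i in range(6): grab_frame('top')
arc(1)
f=grab_frame('wrist'); crop('w26',f,0,0,420,210,1.9); np.savez('w26.npz',**f)
f=grab_frame('top'); crop('t26',f,270,150,390,240,6)"
```

```text
t 20.37 ang -178.4 r mm 104.7 z 0.0591 rpy [ 3.14  -0.004  0.028] F [-5.6 -3.7 24.8] T [-1.03  1.44  0.03] w 0.236
rot [ 0.1 -0.2 -0.4]
-178.3 [-0.3  0.2  0.1]
t 20.67 ang -178.4 r mm 104.7 z 0.0593 rpy [ 3.139e+00 -3.000e-03  2.800e-02] F [-3.7 -0.6 17. ] T [-0.34  0.79 -0.01] w 0.235
rot [ 0.1 -0.2 -0.4]
-178.3 [-0.3  0.2  0.3]
```

View pics/w26.png

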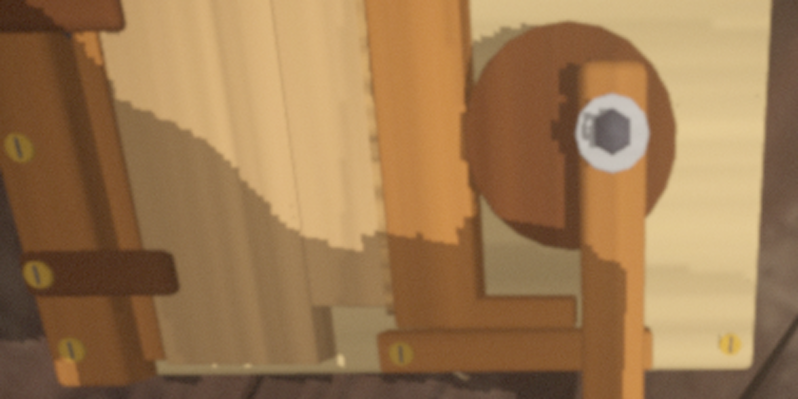

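View pics/t26.png

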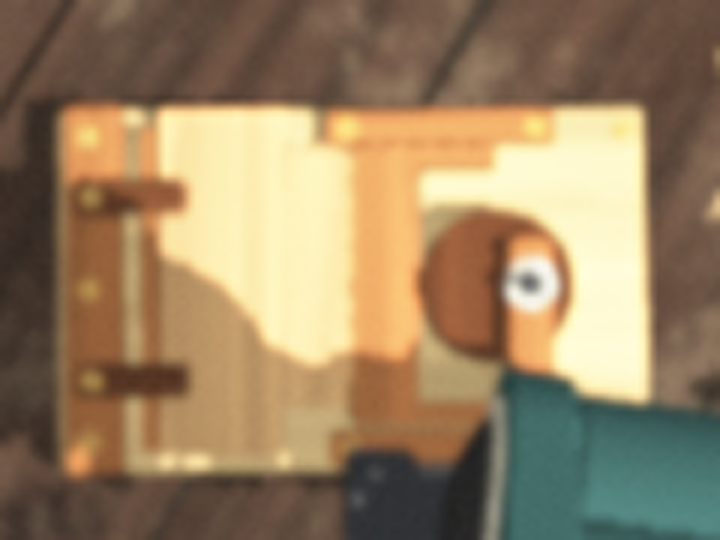

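Request:
send_rows([
  [0.0, -0.0005, -0.0004, 0, 0, 0],
])

```text
time: 20.85
ee_pos: [0.4018, -0.1574, 0.06]
tcp_rot: [3.139, -0.004, 0.027]
ft_force: [5.4, -0.8, -6.4]
width: 0.233
```

```bash
python3 -c "
from h import *
arc(1)
for i in range(8): grab_frame('top')
arc(1)"
```

```text
t 20.85 ang -178.4 r mm 104.8 z 0.06 rpy [ 3.139 -0.004  0.027] F [ 5.4 -0.8 -6.4] T [-0.19 -1.25  0.04] w 0.233
rot [ 0.2 -0.2 -0.4]
-178.3 [-0.2  0.2  1. ]
t 21.25 ang -178.6 r mm 104.7 z 0.0597 rpy [ 3.139e+00 -3.000e-03  2.800e-02] F [ 1.7 -3.7  2.5] T [-1.02 -0.4   0.02] w 0.234
rot [ 0.1 -0.2 -0.4]
-178.3 [-0.3  0.5  0.7]
```

Stable, low forces and the lever at its highest lift. One last look at the brush, then I hand in.

```bash
python3 -c "
from h import *
f=grab_frame('top'); crop('t27',f,260,140,480,260,3.6)
arc(1)
print(close_job())
o=observe(); print(o['time'],o['ee_pos'],o['width'])"
```

```text
t 21.3 ang -178.6 r mm 104.8 z 0.0597 rpy [ 3.139e+00 -3.000e-03  2.800e-02] F [ 2.1 -4.1  2.8] T [-1.05 -0.38 -0.01] w 0.233
rot [ 0.1 -0.2 -0.4]
-178.3 [-0.2  0.5  0.7]
the job is handed in; nothing more can be done
None
the job is handed in; nothing more can be done
```

View pics/t27.png

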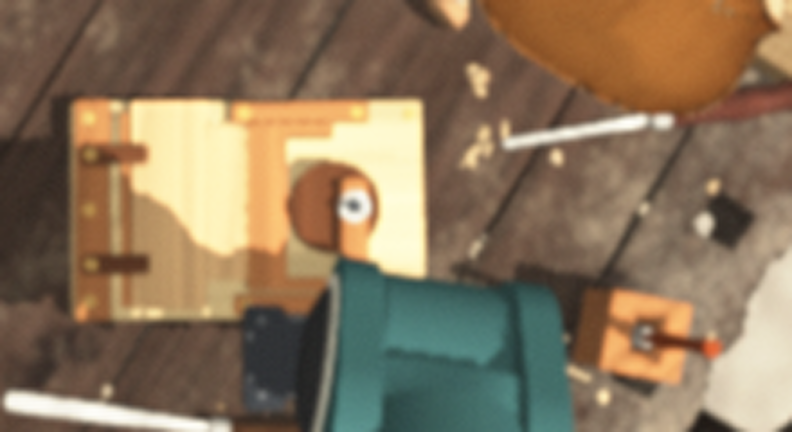

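I carried out the whole job and handed it in at 21.3 s, still holding the lever's knob; no verdict came back.

- **Brush:** I took it from its block and dipped it to about 10 mm above the jar's underside. Then I worked it into the open joint with the tip about 16 mm above the bench, and put it back in its block and let go. These tip heights come from the gripper pose; they were not measured directly.
- **Lever:** I swung it clockwise to about -178.6° in the world frame, which is roughly -180.5° in the jig's frame and so parallel to the joint. That puts it at highest lift, and the pose barely moved over the last half second.
- **Last pictures:** The joint is closed with no visible gap and the wing looks square. The brush stands in its block, leaning slightly as it did at the start. I did not look at the jar again after the dip, but nothing touched it and the force readings stayed low.
- **Checks:**
  - The wing-to-plank pressure cannot be read directly, so the 5 N requirement is inferred from the closed joint and the cam position.
  - Vertical force at the gripped knob briefly reached about 25 N. I eased it to about 3 N before handing in.
  - None of my checks failed or disagreed.

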